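Pyramid of scaffold tube offcuts

ROBOT

A 6-joint arm with a two-finger parallel gripper is mounted at the origin on the work surface. World frame = base frame: x ahead of the robot, y to its left, z up, the work surface at z = 0. Lengths are in m, angles in rad, forces in N, time in s.
With the tool pointing down it reaches from about 0.375 to 0.75 m from the base axis. Payload 9 kg.
Tool frame: the origin (TCP) lies midway between the tips of the shut fingers; the grasp point (between the pads) lies 19 mm behind it; z points along the fingers, y is the direction in which the jaws open and shut (so a half turn about z gives the same grasp; the last joint's range is limited). The gripper opens to 85 mm and grips with 20 to 120 N. Pads are 22 mm wide; open, the fingers measure 114 mm over their backs; the gripper's body (76 mm by 85 mm) begins 54 mm behind the grasp point. The pads swing forward as they close: fully open they stand 13 mm farther back than shut.
Start: joints at [-1.34, 0.104, 0.097, 1.564, 0, 1.353], TCP at [0.26, -0.541, 0.231] pointing down, gripper open.
Joint ranges: [-2.99, 2.99], [-0.84, 1.86], [-1.1, 1.16], [-1.84, 2.11], [-1.51, 1.56], [-3.14, 3.14]. Speed limits (rad/s): [2.22, 2.22, 2.57, 3.14, 3.14, 3.14].

INTERFACE

Orientations are given as a 3x3 rotation matrix whose columns are the frame's x, y, z axes.
In Python, from bench import arm gives the robot as it stands. The module is installed in compiled form; this text tells all that it offers.
- The arm moves only by the tool carry_out, never from a script. Its argument "motion" is a list of rows, each an object with "offset": the shift along the tool's x, y, z in m, a list of three; "rot": the turn, a rotation vector about the tool's x, y, z in rad, a list of three; "claw": the opening in per cent of the stroke, from 0 (shut) to 100 (fully open). A call has exactly 8 rows; each row shifts and turns the commanded pose from where the row before left it, along the tool's axes as they then stand; what a row does not reach is not made up. A row lasts 1/10 s, in which the tool goes at most 50 mm and 8.59 degrees, less where a joint would pass 70% of its speed; a pose out of reach is approached as far as the arm can. A call with a gripper value outside its range is refused whole. The fingers move at their own pace and stop on an object; the grip force is fixed at half the most. Time passes only in rows, so rows that do not move let the fingers close, or fill a call up. It gives the time, the measured TCP pose, the force and the opening at its end, in the units of the state.
- arm.get_state(): the state, without advancing time (a new reading comes with each control period).
- arm.grab_frame(name): name is "side" or "top" or "wrist"; returns (picture, depth): 400x640x3 uint8, blue, green, red; 400x640 float32, m along the optical axis (not along the pixel's ray), 0 where there is no reading.
- arm.calibration(name): a dict with "fx", "fy", "cx", "cy" (pixels), "R" (3x3) and "t" (3): a world point X has camera coordinates R X + t. Camera axes: x right, y down, z forward; pixel columns grow to the right and rows downward; lengths in m; the calibration is good to about 2 mm. A picture is of the moment at which its call begins: read the wrist's pose just before it. calibration takes no time and is no camera call; for the wrist camera it gives the pose at the moment of the call.
- arm.finish_job(): hands the job in, once; it reports no verdict.
The state is a dict: "clock": time; "joint_positions": joint angles; "joint_velocities": joint speeds; "joint_torque": joint torques, N m; "eef_pos": TCP position; "eef_rot": TCP orientation; "contact_force": force on the tool from outside, world axes, zero at the start; "wrist_torque": the same for the moment, N m; "finger_gap": opening from 0.0 (shut) to 1.0 (fully open).
Only numpy, scipy, OpenCV 4.12 (cv2) and the standard library are available. Lean on these libraries where they do the work, as an engineer would, in place of code of your own. Each camera call takes 0.05 s, during which the arm holds its last target. There are 200 camera calls.

TASK

In the stacking rack, push the yellow chock home until the three tubes of the bottom row are packed tight with no gaps, firmly but without ramming it. Then roll the two plain tubes lying on the plates either side over the edge, pushing and never lifting them, so that one settles in each of the row's two gaps, and last fetch the orange-capped tube that stands on end in its trough and lay it gently in the gap between those two, so that the pyramid of three, two and one stands by itself, lined up with the row. Leave the other things on the bench alone.

Things in the scene. Friction and masses are not known exactly. Their poses are not given: they have to be found in the camera images.
- rack: Fixed stacking rack: dark steel plate 210 x 510 mm, 12 mm thick, carrying pine board, bay and yellow chock. x runs along the tubes' axes, y is from the pine board across the bay to the chock, z up. Origin on the bench, mid-length, at the pine board's end face, where the bay starts. Packed row: axes at y = 24, 72, 120 mm, 36 mm above the bench; tops 60 mm above the bench.
- board_edge (a point): Middle of the lip of the steel drop plate on the pine board: y = 20 mm in the rack's frame (it overhangs the bay and the first tube by 20 mm), 64 mm above the bench. The plate is flat and level, y = -125 to 20 mm, 180 mm wide in x; tube_1 lies on it and falls into the near gap when its axis passes the lip; roll it slowly.
- gap_near (a point): Where the axis of a tube seated in the gap nearer the board must be: y = 48 mm in the rack's frame, 77.6 mm above the bench.
- gap_far (a point): The same for the gap nearer the chock: y = 96 mm, 77.6 mm above the bench.
- gap_top (a point): The same for the capped tube, over the second course: y = 72 mm, 119 mm above the bench.
- chock (a joint): Travel in m of the yellow sliding chock toward the pine board (-y of the rack); 0 = fully back, it starts at 0 to 0.02, and with all three tubes in contact it cannot go past about 0.045. Stiff: it takes 9 N to slide, and it stays where it is left. It carries tube_2 along.
- chock_back (a point): Centre of the chock's back face, the one to push on (toward -y of the rack), 37 mm above the bench. The chock is a yellow block 150 mm along x, 130 mm along y, face toward the row; on it a flat steel drop plate, top 64 mm above the bench, whose lip overhangs the row by 20 mm, 150 mm ahead (-y) of this point; tube_2 lies on it.
- base_a: Bottom row, next to the board: loose steel tube offcut, plain silver grey with black hollow ends, 48 mm diameter, 150 mm long, about 0.5 kg; origin at its centre, x along its axis (it rolls, so its y and z axes point anywhere).
- base_b: Bottom row, middle: loose steel tube offcut, plain silver grey with black hollow ends, 48 mm diameter, 150 mm long, about 0.5 kg; origin at its centre, x along its axis (it rolls, so its y and z axes point anywhere).
- base_c: Bottom row, next to the chock: loose steel tube offcut, plain silver grey with black hollow ends, 48 mm diameter, 150 mm long, about 0.5 kg; origin at its centre, x along its axis (it rolls, so its y and z axes point anywhere).
- tube_1: On the pine board's steel plate, axis 88 mm above the bench: loose steel tube offcut, plain silver grey with black hollow ends, 48 mm diameter, 150 mm long, about 0.5 kg; origin at its centre, x along its axis (it rolls, so its y and z axes point anywhere).
- tube_2: On top of the yellow chock, axis 88 mm above the bench: loose steel tube offcut, plain silver grey with black hollow ends, 48 mm diameter, 150 mm long, about 0.5 kg; origin at its centre, x along its axis (it rolls, so its y and z axes point anywhere).
- capped: The tube with bright orange plastic caps on both ends, same size and mass as the others (48 x 150 mm, 0.5 kg); origin at its centre, x along its axis. It starts standing on end on the wooden trough, its centre 95 mm and top 170 mm above the bench.
- trough: Fixed wooden trough, 235 x 85 mm, floor 20 mm above the bench. Origin on the bench under the standing capped tube; x points along the trough. An 8 mm heel strip lies just behind the tube (x = -29 mm); two rails 10 mm high, 56 mm apart, run x = 38 to 198 mm: the tube can be tipped over toward +x and then lies between them, centre about x = 98 mm, axis 44 mm above the bench.
- drift: Bystander: tapered steel drift, 180 mm long, 20 mm thick, lying along its x; origin under its middle.
- thumb_nut: Bystander: silver thumb nut ring, 64 mm across, 16 mm high; origin under its centre.
- end_cap: Bystander: orange plastic end cap, 58 mm across, 36 mm high; origin under its centre.
- coupler: Bystander: grey double coupler, about 80 x 80 x 132 mm, standing; origin under its centre.
- level: Bystander: yellow spirit level, 22 x 200 x 50 mm, along its y; origin under its centre.
Things that resemble listed ones, but are neither listed nor needed, are in the scene too. Leave any blue or green look-alike of the base_a alone.

How it is judged:
By the outcome, as a careful person would: the job done as asked, in the order asked, and still so for the second after the job is handed in, with the robot touching nothing.
It also fails if it takes over 72 s, if anything falls off the work surface, if the arm or the gripper's body presses on something with over 40 N, if the wrist force passes 120 N, or if a joint passes its speed limit or range.

## Working session

There is one attempt and no reset: what is moved stays moved. The work goes in short steps, Python scripts to look and compute and a tool call to move; the robot and the scene stay as the last step left them, time stands still between calls to the robot, and variables do not carry over. Pictures are saved under pics/ and viewed, about 8 in all and at most 12, crops included, and the job is handed in when it is done.

Besides the shell and the picture viewer there is one more tool, called after "Call:" by a JSON object that holds its "method" and its "body". carry_out: Moves the arm, as the interface text tells. Its arguments: {"type":"object","properties":{"motion":{"type":"array"}},"required":["motion"]}

```bash
mkdir -p pics; python3 - <<'E'
from bench import arm
import cv2,numpy as np
for n in("top","side"):
    p,d=arm.grab_frame(n); cv2.imwrite(f"pics/{n}0.png",p); np.save(f"{n}0.npy",d)
    c=arm.calibration(n); print(n,{k:np.round(v,4).tolist() for k,v in c.items()})
s=arm.get_state(); print({k:np.round(v,3).tolist() for k,v in s.items()})
E
```

```text
top {'fx': 436.3534, 'fy': 436.3534, 'cx': 319.0071, 'cy': 196.046, 'R': [[0.0223, -0.9997, -0.0134], [-0.9953, -0.0209, -0.0948], [0.0945, 0.0154, -0.9954]], 't': [-0.0409, 0.5509, 1.1986]}
side {'fx': 462.7417, 'fy': 462.7417, 'cx': 322.8027, 'cy': 198.0035, 'R': [[-0.8882, -0.4593, -0.0116], [-0.3094, 0.6166, -0.7239], [0.3396, -0.6394, -0.6898]], 't': [0.4509, 0.2643, 0.9904]}
{'clock': 0.1, 'joint_positions': [-1.34, 0.105, 0.097, 1.564, -0.0, 1.353], 'joint_velocities': [-0.001, 0.0, 0.001, 0.001, 0.001, -0.0], 'joint_torque': [0.006, -55.821, 50.472, 0.013, -0.0, -0.0], 'eef_pos': [0.26, -0.54, 0.231], 'eef_rot': [[0.901, 0.434, -0.0], [0.434, -0.901, 0.001], [0.0, -0.001, -1.0]], 'contact_force': [-0.007, -0.333, -0.475], 'wrist_torque': [-0.025, 0.017, -0.035], 'finger_gap': 0.999}
```

View pics/top0.png

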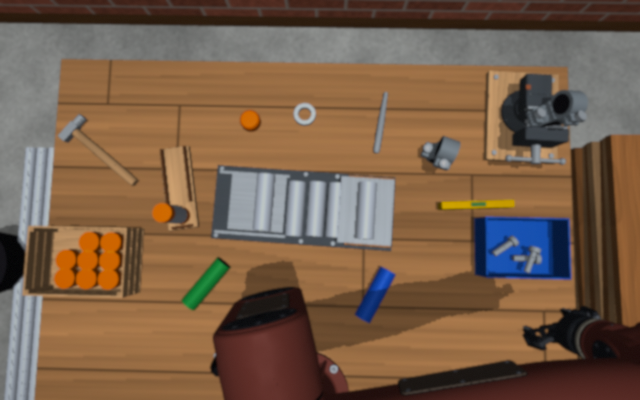

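View pics/side0.png

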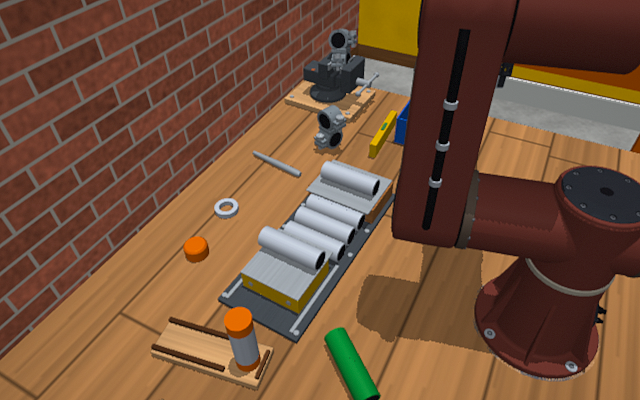

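The top view shows the rack with the chock end on the left (px 215–290) and the pine board on the right (340–395). The bottom row is at 290–340, tube_2 at 263, tube_1 at 367. The trough is at (180,188), with the capped tube standing near (175,213) and its cap at (162,212). The side view agrees, with the yellow chock nearest the camera.

```bash
cat > h.py <<'E'
from bench import arm
import cv2,numpy as np
np.set_printoptions(precision=4,suppress=True)
def cloud(d,c):
    v,u=np.mgrid[:d.shape[0],:d.shape[1]]
    P=np.stack([(u-c["cx"])/c["fx"]*d,(v-c["cy"])/c["fy"]*d,d],-1)
    W=(P-np.array(c["t"]))@np.array(c["R"]); W[d<=0]=np.nan
    return W
def comps(m,W,minpx=60):
    n,l,st,_=cv2.connectedComponentsWithStats(m.astype(np.uint8))
    for i in range(1,n):
        if st[i,4]<minpx: continue
        q=W[l==i]; (cx,cy),(w,h),a=cv2.minAreaRect(q[:,:2].astype(np.float32)*1000)
        print("px",st[i].tolist(),"ctr",round(cx,1),round(cy,1),"wh",round(w,1),round(h,1),"a",round(a,1),"z",np.round(np.nanmedian(q[:,2])*1000,1),"mean",q.mean(0).round(4))
E
python3 - <<'E'
from h import *
p=cv2.imread("pics/top0.png");d=np.load("top0.npy");W=cloud(d,arm.calibration("top"))
roi=np.zeros(d.shape,bool);roi[130:260,150:405]=1
Z=W[...,2]
for nm,lo,hi in(("tops",.100,.125),("plates",.058,.070),("steelplate",.006,.018),("cap",.155,.18),("troughfloor",.015,.024)):
    print(nm);comps(roi&(Z>lo)&(Z<hi),W)
print("z noise",np.nanstd(Z[300:320,100:180]),np.nanmean(Z[300:320,100:180]))
hsv=cv2.cvtColor(p,cv2.COLOR_BGR2HSV)
E
```

```text
tops
px [254, 173, 20, 58, 874] ctr 526.5 115.4 wh 43.3 150.5 a 87.4 z 108.8 mean [0.5258 0.1148 0.1084]
px [357, 182, 20, 58, 879] ctr 509.9 -155.6 wh 43.1 150.6 a 86.6 z 108.7 mean [ 0.5092 -0.1557  0.1083]
plates
px [228, 174, 30, 57, 1368] ctr 527.2 175.9 wh 75.2 149.9 a 87.2 z 63.9 mean [0.5267 0.1786 0.0639]
px [260, 177, 27, 56, 656] ctr 521.0 84.8 wh 59.4 155.8 a 79.5 z 63.7 mean [0.5208 0.0796 0.0636]
px [331, 176, 64, 72, 2880] ctr 511.5 -145.7 wh 169.3 190.0 a 87.2 z 63.2 mean [ 0.5097 -0.1504  0.0631]
px [289, 181, 14, 55, 278] ctr 514.1 33.9 wh 27.6 147.9 a 87.2 z 59.8 mean [0.5147 0.0346 0.0601]
px [309, 182, 14, 55, 281] ctr 513.5 -22.0 wh 27.8 148.3 a 87.4 z 59.7 mean [ 0.5125 -0.0217  0.06  ]
steelplate
px [374, 130, 9, 24, 90] ctr 713.5 -195.0 wh 19.6 65.6 a 81.1 z 15.2 mean [ 0.7093 -0.1929  0.0147]
px [189, 154, 7, 40, 65] ctr 610.5 337.4 wh 113.7 7.4 a 10.6 z 13.9 mean [0.6093 0.3357 0.0131]
px [211, 166, 181, 86, 3596] ctr 519.2 15.6 wh 509.3 211.3 a 87.4 z 12.0 mean [0.5149 0.0979 0.012 ]
cap
px [153, 203, 22, 20, 335] ctr 488.3 356.6 wh 47.7 48.0 a 80.1 z 170.0 mean [0.4881 0.3544 0.1695]
troughfloor
px [374, 130, 10, 23, 114] ctr 714.4 -194.9 wh 17.9 67.3 a 82.8 z 18.1 mean [ 0.7145 -0.1952  0.0182]
px [164, 146, 35, 85, 1457] ctr 567.6 369.9 wh 234.6 85.9 a 9.4 z 19.9 mean [0.579  0.3667 0.0198]
px [220, 168, 39, 8, 112] ctr 613.9 200.8 wh 109.0 17.3 a 83.7 z 17.9 mean [0.6139 0.2031 0.0183]
px [215, 231, 71, 8, 188] ctr 443.0 162.3 wh 197.8 15.8 a 88.4 z 17.8 mean [0.4416 0.1604 0.018 ]
z noise 0.002453436690796465 -0.00030616607007067796
```

```bash
python3 - <<'E'
from h import *
d=np.load("top0.npy");W=cloud(d,arm.calibration("top"))*1000
a=np.deg2rad(-2.6);ex=np.array([np.cos(a),np.sin(a)]);ey=np.array([-np.sin(a),np.cos(a)])
q=W[...,:2]-np.array([519.2,15.6]);X=q@ex;Y=q@ey;Z=W[...,2]
# profile along y
for y in range(-260,262,4):
    m=(abs(X)<60)&(abs(Y-y)<2.0)
    print(y,np.round(np.nanpercentile(Z[m],[20,50,80]),0).astype(int) if m.any() else None,end=" ; ")
print()
for nm,y0,y1,z0,z1 in(("t2",80,125,100,120),("t1",-190,-150,100,120),("bA",-80,-60,50,61.5),("bB",-60,-30,52,62),("bC",0,40,52,62),("boardplate",-245,-205,60,68),("chockplate",150,195,60,68)):
    m=(Y>y0)&(Y<y1)&(Z>z0)&(Z<z1)&(abs(X)<110)
    print(nm,"X",np.nanpercentile(X[m],[0.5,99.5]).round(1),"Y",np.nanpercentile(Y[m],[0.5,50,99.5]).round(1),m.sum())
    for s in(-1,1):
        mm=m&(s*X>40)&(s*X<70); print("   end",s,Y[mm].mean().round(2) if mm.any() else None, (Y[mm].min().round(1),Y[mm].max().round(1)) if mm.any() else None)
E
```

```text
-260 [-2  0  2] ; -256 [ 6 10 12] ; -252 [13 14 15] ; -248 [61 62 63] ; -244 [61 64 65] ; -240 [62 64 65] ; -236 [62 64 66] ; -232 [63 64 66] ; -228 [62 63 65] ; -224 [62 64 66] ; -220 [62 64 65] ; -216 [61 63 65] ; -212 [62 64 66] ; -208 [62 63 65] ; -204 [62 64 65] ; -200 [62 64 66] ; -196 [93 95 97] ; -192 [ 99 101 104] ; -188 [104 106 108] ; -184 [107 109 110] ; -180 [109 110 112] ; -176 [109 111 113] ; -172 [110 112 113] ; -168 [109 111 113] ; -164 [108 110 112] ; -160 [106 108 110] ; -156 [103 105 107] ; -152 [ 98 100 102] ; -148 [63 66 94] ; -144 [62 64 65] ; -140 [62 64 66] ; -136 [61 63 65] ; -132 [61 63 65] ; -128 [62 64 66] ; -124 [62 63 65] ; -120 [61 63 66] ; -116 [62 64 65] ; -112 [62 64 65] ; -108 [61 64 65] ; -104 [62 64 65] ; -100 [58 59 62] ; -96 [58 59 61] ; -92 [58 60 62] ; -88 [58 59 61] ; -84 [56 58 59] ; -80 [54 56 58] ; -76 [50 53 55] ; -72 [46 49 51] ; -68 [10 18 42] ; -64 [10 11 13] ; -60 [38 43 46] ; -56 [48 51 53] ; -52 [53 55 57] ; -48 [55 57 59] ; -44 [56 58 60] ; -40 [56 59 61] ; -36 [57 59 61] ; -32 [57 59 61] ; -28 [56 57 59] ; -24 [54 55 58] ; -20 [5
[... 1605 characters left out ...]
64(-73.8))
   end 1 -76.99 (np.float64(-79.9), np.float64(-73.2))
bB X [-77.9  70.5] Y [-57.6 -42.9 -30.1] 482
   end -1 -42.4 (np.float64(-57.8), np.float64(-30.0))
   end 1 -43.09 (np.float64(-58.3), np.float64(-30.2))
bC X [-81.  68.] Y [ 1.  19.3 38.8] 655
   end -1 18.95 (np.float64(1.7), np.float64(39.8))
   end 1 19.51 (np.float64(0.2), np.float64(37.8))
boardplate X [-93.4  92.4] Y [-244.8 -224.9 -205.3] 930
   end -1 -224.92 (np.float64(-244.7), np.float64(-205.4))
   end 1 -224.47 (np.float64(-245.0), np.float64(-205.2))
chockplate X [-73.   74.8] Y [150.2 172.2 194.7] 821
   end -1 172.83 (np.float64(150.3), np.float64(194.9))
   end 1 172.49 (np.float64(150.2), np.float64(194.5))
```

```bash
cat >> h.py <<'E'
from scipy.spatial.transform import Rotation as Ro
import json
A=np.deg2rad(-2.6);EX=np.array([np.cos(A),np.sin(A)]);EY=np.array([-np.sin(A),np.cos(A)])
O=np.array([.5192,.0156])-.123*EY      # rack origin (m)
def rk(x,y,z): return np.r_[O+x*EX+y*EY,z]       # rack -> world, m
def tork(p): q=np.asarray(p)[:2]-O; return np.r_[q@EX,q@EY,p[2]]
def down(yaw): x=np.array([np.cos(yaw),np.sin(yaw),0]);z=np.array([0,0,-1.]);return np.stack([x,np.cross(z,x),z],1)
YP=np.deg2rad(87.4); YG=np.deg2rad(177.4)
def plan(segs,R=None,p=None):
    """segs: (target, R or None, rows) -> prints tool-frame rows"""
    s=arm.get_state();p=np.array(s["eef_pos"]) if p is None else p;R=np.array(s["eef_rot"]) if R is None else R
    print("t",s["clock"],"p",p,"rk",tork(p))
    for t,Rt,n in segs:
        Rt=R if Rt is None else Rt
        rv=Ro.from_matrix(R.T@Rt).as_rotvec()/n;st=(t-p)/n
        print("seg step mm",np.linalg.norm(st)*1000,"rot deg",np.linalg.norm(np.rad2deg(rv)))
        for i in range(n):
            print(np.round(R.T@st,3).tolist(),np.round(rv,3).tolist()); p=p+st;R=R@Ro.from_rotvec(rv).as_matrix()
E
python3 - <<'E'
from h import *
plan([(rk(0,.32,.231),down(YP),20),(rk(0,.362,.2),None,4)])
print(rk(0,.362,.024))
E
```

```text
t 0.1 p [ 0.2603 -0.5403  0.2306] rk [-0.2335 -0.4441  0.2306]
seg step mm 39.94666014789006 rot deg 3.0843760152437456
[0.028, -0.028, 0.0] [-0.0, -0.0, -0.054]
[0.03, -0.027, 0.0] [-0.0, -0.0, -0.054]
[0.031, -0.025, 0.0] [-0.0, -0.0, -0.054]
[0.033, -0.023, 0.0] [-0.0, -0.0, -0.054]
[0.034, -0.021, 0.0] [-0.0, -0.0, -0.054]
[0.035, -0.02, 0.0] [-0.0, -0.0, -0.054]
[0.036, -0.018, 0.0] [-0.0, -0.0, -0.054]
[0.037, -0.016, 0.0] [-0.0, -0.0, -0.054]
[0.038, -0.014, 0.0] [-0.0, -0.0, -0.054]
[0.038, -0.012, -0.0] [-0.0, -0.0, -0.054]
[0.039, -0.01, -0.0] [-0.0, -0.0, -0.054]
[0.039, -0.007, -0.0] [-0.0, -0.0, -0.054]
[0.04, -0.005, -0.0] [-0.0, -0.0, -0.054]
[0.04, -0.003, -0.0] [-0.0, -0.0, -0.054]
[0.04, -0.001, -0.0] [-0.0, -0.0, -0.054]
[0.04, 0.001, -0.0] [-0.0, -0.0, -0.054]
[0.04, 0.003, -0.0] [-0.0, -0.0, -0.054]
[0.04, 0.005, -0.0] [-0.0, -0.0, -0.054]
[0.039, 0.008, -0.0] [-0.0, -0.0, -0.054]
[0.039, 0.01, -0.0] [-0.0, -0.0, -0.054]
seg step mm 13.050383136138198 rot deg 0.0
[0.011, 0.0, 0.008] [0.0, 0.0, 0.0]
[0.011, 0.0, 0.008] [0.0, 0.0, 0.0]
[0.011, 0.0, 0.008] [0.0, 0.0, 0.0]
[0.011, 0.0, 0.008] [0.0, 0.0, 0.0]
[0.53   0.2544 0.024 ]
```

Call:
{"method": "carry_out", "body": {"motion": [{"offset": [0.028,-0.028,0],"rot": [0,0,-0.054],"claw": 100},{"offset": [0.03,-0.027,0],"rot": [0,0,-0.054],"claw": 100},{"offset": [0.031,-0.025,0],"rot": [0,0,-0.054],"claw": 100},{"offset": [0.033,-0.023,0],"rot": [0,0,-0.054],"claw": 100},{"offset": [0.034,-0.021,0],"rot": [0,0,-0.054],"claw": 100},{"offset": [0.035,-0.02,0],"rot": [0,0,-0.054],"claw": 100},{"offset": [0.036,-0.018,0],"rot": [0,0,-0.054],"claw": 100},{"offset": [0.037,-0.016,0],"rot": [0,0,-0.054],"claw": 100}]}}

```text
clock: 0.9
eef_pos: [0.3672, -0.2364, 0.231]
eef_rot: [[0.635, 0.772, -0.0], [0.772, -0.635, 0.0], [0.0, -0.0, -1.0]]
contact_force: [1.0, -0.5, -0.4]
finger_gap: 1.003
```

Call:
{"method": "carry_out", "body": {"motion": [{"offset": [0.038,-0.014,0],"rot": [0,0,-0.054],"claw": 100},{"offset": [0.038,-0.012,0],"rot": [0,0,-0.054],"claw": 100},{"offset": [0.039,-0.01,0],"rot": [0,0,-0.054],"claw": 100},{"offset": [0.039,-0.007,0],"rot": [0,0,-0.054],"claw": 100},{"offset": [0.04,-0.005,0],"rot": [0,0,-0.054],"claw": 100},{"offset": [0.04,-0.003,0],"rot": [0,0,-0.054],"claw": 100},{"offset": [0.04,-0.001,0],"rot": [0,0,-0.054],"claw": 100},{"offset": [0.04,0.001,0],"rot": [0,0,-0.054],"claw": 100}]}}

```text
clock: 1.7
eef_pos: [0.4742, 0.066, 0.231]
eef_rot: [[0.253, 0.968, -0.0], [0.968, -0.253, -0.0], [-0.0, -0.0, -1.0]]
contact_force: [-0.2, -0.7, 0.7]
finger_gap: 1.001
```

Call:
{"method": "carry_out", "body": {"motion": [{"offset": [0.04,0.003,0],"rot": [0,0,-0.054],"claw": 100},{"offset": [0.04,0.005,0],"rot": [0,0,-0.054],"claw": 100},{"offset": [0.039,0.008,0],"rot": [0,0,-0.054],"claw": 100},{"offset": [0.039,0.01,0],"rot": [0,0,-0.054],"claw": 100},{"offset": [0.022,0,0],"rot": [0,0,0],"claw": 100},{"offset": [0.02,0,0],"rot": [0,0,0],"claw": 100},{"offset": [0,0,0],"rot": [0,0,0],"claw": 100},{"offset": [0,0,0],"rot": [0,0,0],"claw": 100}]}}

```text
clock: 2.5
eef_pos: [0.5291, 0.2575, 0.2308]
eef_rot: [[0.041, 0.999, -0.001], [0.999, -0.041, -0.001], [-0.001, -0.001, -1.0]]
contact_force: [0.8, 1.2, -0.7]
finger_gap: 0.997
```

```bash
python3 - <<'E'
from h import *
plan([(rk(0,.362,.026),down(YP),8)])
E
```

```text
t 2.5 p [0.5291 0.2575 0.2308] rk [-0.0011  0.3651  0.2308]
seg step mm 25.60176185385481 rot deg 0.03087084022076623
[-0.0, 0.0, 0.026] [-0.0, 0.0, 0.001]
[-0.0, 0.0, 0.026] [-0.0, 0.0, 0.001]
[-0.0, 0.0, 0.026] [-0.0, 0.0, 0.001]
[-0.0, 0.0, 0.026] [-0.0, 0.0, 0.001]
[-0.0, 0.0, 0.026] [-0.0, 0.0, 0.001]
[-0.0, 0.0, 0.026] [-0.0, 0.0, 0.001]
[-0.0, 0.0, 0.026] [-0.0, 0.0, 0.001]
[-0.0, 0.0, 0.026] [-0.0, 0.0, 0.001]
```

Call:
{"method": "carry_out", "body": {"motion": [{"offset": [0,0,0.04],"rot": [0,0,0],"claw": 100},{"offset": [0,0,0.04],"rot": [0,0,0],"claw": 100},{"offset": [0,0,0.04],"rot": [0,0,0],"claw": 100},{"offset": [0,0,0.04],"rot": [0,0,0],"claw": 100},{"offset": [0,0,0.025],"rot": [0,0,0],"claw": 100},{"offset": [0,0,0.015],"rot": [0,0,0],"claw": 100},{"offset": [0,0,0.005],"rot": [0,0,0],"claw": 100},{"offset": [0,0,0],"rot": [0,0,0],"claw": 100}]}}

```text
clock: 3.3
eef_pos: [0.5297, 0.2571, 0.0267]
eef_rot: [[0.043, 0.999, 0.0], [0.999, -0.043, -0.0], [-0.0, 0.0, -1.0]]
contact_force: [0.0, -0.2, 0.4]
finger_gap: 1.0
```

Call:
{"method": "carry_out", "body": {"motion": [{"offset": [-0.005,0,0],"rot": [0,0,0],"claw": 100},{"offset": [-0.005,0,0],"rot": [0,0,0],"claw": 100},{"offset": [-0.004,0,0],"rot": [0,0,0],"claw": 100},{"offset": [-0.004,0,0],"rot": [0,0,0],"claw": 100},{"offset": [-0.004,0,0],"rot": [0,0,0],"claw": 100},{"offset": [-0.004,0,0],"rot": [0,0,0],"claw": 100},{"offset": [-0.003,0,0],"rot": [0,0,0],"claw": 100},{"offset": [-0.003,0,0],"rot": [0,0,0],"claw": 100}]}}

```text
clock: 4.1
eef_pos: [0.528, 0.2252, 0.0262]
eef_rot: [[0.042, 0.999, -0.0], [0.999, -0.042, -0.0], [-0.0, -0.0, -1.0]]
contact_force: [0.0, -0.4, -0.3]
finger_gap: 0.998
```

Call:
{"method": "carry_out", "body": {"motion": [{"offset": [-0.002,0,0],"rot": [0,0,0],"claw": 100},{"offset": [-0.002,0,0],"rot": [0,0,0],"claw": 100},{"offset": [-0.002,0,0],"rot": [0,0,0],"claw": 100},{"offset": [-0.002,0,0],"rot": [0,0,0],"claw": 100},{"offset": [-0.002,0,0],"rot": [0,0,0],"claw": 100},{"offset": [-0.002,0,0],"rot": [0,0,0],"claw": 100},{"offset": [-0.002,0,0],"rot": [0,0,0],"claw": 100},{"offset": [-0.002,0,0],"rot": [0,0,0],"claw": 100}]}}

```text
clock: 4.9
eef_pos: [0.5273, 0.211, 0.0263]
eef_rot: [[0.041, 0.999, 0.0], [0.999, -0.041, 0.003], [0.003, 0.0, -1.0]]
contact_force: [0.7, 9.3, -1.3]
finger_gap: 1.001
```

Call:
{"method": "carry_out", "body": {"motion": [{"offset": [-0.002,0,0],"rot": [0,0,0],"claw": 100},{"offset": [-0.002,0,0],"rot": [0,0,0],"claw": 100},{"offset": [-0.002,0,0],"rot": [0,0,0],"claw": 100},{"offset": [-0.002,0,0],"rot": [0,0,0],"claw": 100},{"offset": [-0.002,0,0],"rot": [0,0,0],"claw": 100},{"offset": [-0.002,0,0],"rot": [0,0,0],"claw": 100},{"offset": [-0.002,0,0],"rot": [0,0,0],"claw": 100},{"offset": [-0.002,0,0],"rot": [0,0,0],"claw": 100}]}}

```text
clock: 5.7
eef_pos: [0.5265, 0.1951, 0.0263]
eef_rot: [[0.041, 0.999, -0.0], [0.999, -0.041, 0.003], [0.003, -0.0, -1.0]]
contact_force: [-0.8, 9.7, -1.3]
finger_gap: 1.001
```

```bash
cat >> h.py <<'E'
def scan():
    p,d=arm.grab_frame("top");W=cloud(d,arm.calibration("top"))
    q=W[...,:2]-O;X=q@EX*1000;Y=q@EY*1000;Z=W[...,2]*1000
    return X,Y,Z
def prof(X,Y,Z,y0,y1,step=4,xr=(-60,60)):
    for y in range(y0,y1,step):
        m=(X>xr[0])&(X<xr[1])&(abs(Y-y)<step/2)
        print(y,np.nanmedian(Z[m]).round() if m.any() else None,end="; ")
    print()
E
python3 - <<'E'
from h import *
S=scan();prof(*S,0,320,4)
s=arm.get_state();print(tork(s["eef_pos"]))
E
```

```text
0 64.0; 4 64.0; 8 64.0; 12 63.0; 16 63.0; 20 64.0; 24 59.0; 28 59.0; 32 60.0; 36 59.0; 40 57.0; 44 55.0; 48 52.0; 52 46.0; 56 13.0; 60 12.0; 64 46.0; 68 52.0; 72 56.0; 76 57.0; 80 59.0; 84 59.0; 88 59.0; 92 59.0; 96 57.0; 100 55.0; 104 50.0; 108 44.0; 112 14.0; 116 47.0; 120 53.0; 124 56.0; 128 58.0; 132 59.0; 136 60.0; 140 61.0; 144 64.0; 148 64.0; 152 64.0; 156 64.0; 160 64.0; 164 64.0; 168 64.0; 172 95.0; 176 103.0; 180 107.0; 184 109.0; 188 110.0; 192 111.0; 196 111.0; 200 111.0; 204 110.0; 208 107.0; 212 103.0; 216 97.0; 220 66.0; 224 64.0; 228 64.0; 232 64.0; 236 64.0; 240 452.0; 244 481.0; 248 495.0; 252 496.0; 256 494.0; 260 372.0; 264 344.0; 268 501.0; 272 512.0; 276 513.0; 280 513.0; 284 513.0; 288 513.0; 292 513.0; 296 513.0; 300 515.0; 304 514.0; 308 516.0; 312 516.0; 316 515.0; 
[-0.0008  0.3023  0.0263]
```

Call:
{"method": "carry_out", "body": {"motion": [{"offset": [-0.002,0,0],"rot": [0,0,0],"claw": 100},{"offset": [-0.002,0,0],"rot": [0,0,0],"claw": 100},{"offset": [-0.002,0,0],"rot": [0,0,0],"claw": 100},{"offset": [-0.002,0,0],"rot": [0,0,0],"claw": 100},{"offset": [-0.002,0,0],"rot": [0,0,0],"claw": 100},{"offset": [-0.0015,0,0],"rot": [0,0,0],"claw": 100},{"offset": [-0.001,0,0],"rot": [0,0,0],"claw": 100},{"offset": [-0.001,0,0],"rot": [0,0,0],"claw": 100}]}}

```text
clock: 6.55
eef_pos: [0.5259, 0.1826, 0.0263]
eef_rot: [[0.041, 0.999, 0.0], [0.999, -0.041, 0.006], [0.006, -0.0, -1.0]]
contact_force: [0.2, 15.2, -0.6]
finger_gap: 0.999
```

Call:
{"method": "carry_out", "body": {"motion": [{"offset": [-0.0005,0,0],"rot": [0,0,0],"claw": 100},{"offset": [-0.0005,0,0],"rot": [0,0,0],"claw": 100},{"offset": [-0.0005,0,0],"rot": [0,0,0],"claw": 100},{"offset": [-0.0005,0,0],"rot": [0,0,0],"claw": 100},{"offset": [-0.0005,0,0],"rot": [0,0,0],"claw": 100},{"offset": [-0.0005,0,0],"rot": [0,0,0],"claw": 100},{"offset": [-0.0005,0,0],"rot": [0,0,0],"claw": 100},{"offset": [-0.0005,0,0],"rot": [0,0,0],"claw": 100}]}}

```text
clock: 7.35
eef_pos: [0.5258, 0.1801, 0.0264]
eef_rot: [[0.041, 0.999, 0.0], [0.999, -0.041, 0.008], [0.009, 0.0, -1.0]]
contact_force: [-0.1, 25.0, -2.2]
finger_gap: 0.996
```

```bash
python3 - <<'E'
from h import *
S=scan();prof(*S,0,240,3)
s=arm.get_state();print(tork(s["eef_pos"]),s["contact_force"])
E
```

```text
0 64.0; 3 64.0; 6 64.0; 9 64.0; 12 63.0; 15 63.0; 18 63.0; 21 63.0; 24 59.0; 27 58.0; 30 59.0; 33 58.0; 36 58.0; 39 56.0; 42 53.0; 45 50.0; 48 44.0; 51 42.0; 54 49.0; 57 52.0; 60 55.0; 63 56.0; 66 59.0; 69 59.0; 72 59.0; 75 59.0; 78 59.0; 81 58.0; 84 58.0; 87 55.0; 90 53.0; 93 51.0; 96 44.0; 99 43.0; 102 48.0; 105 53.0; 108 55.0; 111 57.0; 114 59.0; 117 59.0; 120 60.0; 123 60.0; 126 62.0; 129 64.0; 132 64.0; 135 63.0; 138 64.0; 141 64.0; 144 64.0; 147 63.0; 150 64.0; 153 63.0; 156 92.0; 159 102.0; 162 105.0; 165 107.0; 168 110.0; 171 110.0; 174 111.0; 177 112.0; 180 112.0; 183 111.0; 186 111.0; 189 109.0; 192 108.0; 195 106.0; 198 101.0; 201 97.0; 204 68.0; 207 64.0; 210 64.0; 213 64.0; 216 64.0; 219 64.0; 222 64.0; 225 69.0; 228 479.0; 231 499.0; 234 486.0; 237 507.0; 
[-0.0009  0.2876  0.0264] [ 1.4151 23.409  -2.4368]
```

Call:
{"method": "carry_out", "body": {"motion": [{"offset": [-0.001,0,0],"rot": [0,0,0],"claw": 100},{"offset": [-0.001,0,0],"rot": [0,0,0],"claw": 100},{"offset": [-0.001,0,0],"rot": [0,0,0],"claw": 100},{"offset": [0,0,0],"rot": [0,0,0],"claw": 100},{"offset": [0,0,0],"rot": [0,0,0],"claw": 100},{"offset": [0,0,0],"rot": [0,0,0],"claw": 100},{"offset": [0,0,0],"rot": [0,0,0],"claw": 100},{"offset": [0,0,0],"rot": [0,0,0],"claw": 100}]}}

```text
clock: 8.2
eef_pos: [0.5258, 0.1799, 0.0265]
eef_rot: [[0.039, 0.999, 0.001], [0.999, -0.039, 0.014], [0.014, 0.001, -1.0]]
contact_force: [2.1, 39.4, -3.6]
finger_gap: 1.0
```

Call:
{"method": "carry_out", "body": {"motion": [{"offset": [0.005,0,0],"rot": [0,0,0],"claw": 100},{"offset": [0.012,0,0],"rot": [0,0,0],"claw": 100},{"offset": [0.01,0,-0.02],"rot": [0,0,0],"claw": 100},{"offset": [0,0,-0.04],"rot": [0,0,0],"claw": 100},{"offset": [0,0,-0.04],"rot": [0,0,0],"claw": 100},{"offset": [0.05,0,-0.02],"rot": [0,0,0],"claw": 100},{"offset": [0.045,0,0],"rot": [0,0,0],"claw": 100},{"offset": [0,0,0],"rot": [0,0,0],"claw": 100}]}}

```text
clock: 9.0
eef_pos: [0.5308, 0.2957, 0.1455]
eef_rot: [[0.038, 0.999, 0.001], [0.999, -0.038, 0.001], [0.001, 0.001, -1.0]]
contact_force: [-0.1, 0.4, -1.3]
finger_gap: 1.0
```

```bash
cat >> h.py <<'E'
def meas(S):
    X,Y,Z=S
    def edge(nm,y0,y1,z0,z1):
        m=(Y>y0)&(Y<y1)&(Z>z0)&(Z<z1)&(abs(X)<110)
        if m.sum()<20: print(nm,"none");return
        c=[Y[m&(X>a)&(X<a+20)] for a in(-70,-50,-20,10,40)]
        print(nm,"X",np.percentile(X[m],[1,99]).round(1),"mid",np.percentile(X[m],[1,99]).mean().round(1),"Y by x",[round((np.percentile(k,2)+np.percentile(k,98))/2,1) if len(k)>4 else None for k in c],"zmax",np.percentile(Z[m],97).round(1),"n",m.sum())
    return edge
E
python3 - <<'E'
from h import *
S=scan();e=meas(S)
e("t1",-90,0,98,125);e("t2",150,240,98,125);e("bA",27,48,45,62);e("bB",52,94,52,62);e("bC",100,124,45,62)
prof(*S,-130,30,4);prof(*S,110,320,4)
s=arm.get_state();print(tork(s["eef_pos"]))
E
```

```text
t1 X [-75.4  71.4] mid -2.0 Y by x [np.float64(-48.0), np.float64(-49.3), np.float64(-48.6), np.float64(-48.6), np.float64(-49.4)] zmax 114.2 n 925
t2 X [-71.1  75.2] mid 2.1 Y by x [np.float64(178.2), np.float64(177.9), np.float64(178.5), np.float64(177.8), np.float64(178.0)] zmax 113.8 n 914
bA X [-77.   70.4] mid -3.3 Y by x [np.float64(36.9), np.float64(37.7), np.float64(37.0), np.float64(37.6), np.float64(38.0)] zmax 61.2 n 394
bB X [-76.9  70.1] mid -3.4 Y by x [np.float64(73.7), np.float64(73.6), np.float64(73.6), np.float64(74.9), np.float64(74.8)] zmax 61.4 n 640
bC X [-79.4  67.1] mid -6.2 Y by x [np.float64(111.5), np.float64(112.7), np.float64(112.2), np.float64(111.5), np.float64(111.2)] zmax 61.5 n 466
-130 12.0; -126 None; -122 63.0; -118 64.0; -114 64.0; -110 64.0; -106 63.0; -102 63.0; -98 63.0; -94 64.0; -90 63.0; -86 63.0; -82 64.0; -78 64.0; -74 94.0; -70 99.0; -66 105.0; -62 108.0; -58 110.0; -54 111.0; -50 111.0; -46 111.0; -42 110.0; -38 109.0; -34 106.0; -30 101.0; -26 89.0; -22 63.0; -18 64.0; -14 64.0; -10 64.0; -6 63.0; -2 63.0; 2 64.0; 6 64.0; 10 64.0; 14 64.0; 18 64.0; 22 61.0; 26 60.0; 
110 56.0; 114 58.0; 118 59.0; 122 59.0; 126 61.0; 130 64.0; 134 64.0; 138 64.0; 142 63.0; 146 63.0; 150 64.0; 154 66.0; 158 100.0; 162 105.0; 166 108.0; 170 110.0; 174 111.0; 178 112.0; 182 112.0; 186 110.0; 190 108.0; 194 106.0; 198 102.0; 202 96.0; 206 63.0; 210 64.0; 214 63.0; 218 64.0; 222 63.0; 226 63.0; 230 63.0; 234 64.0; 238 64.0; 242 64.0; 246 64.0; 250 64.0; 254 63.0; 258 64.0; 262 64.0; 266 64.0; 270 64.0; 274 63.0; 278 59.0; 282 None; 286 12.0; 290 12.0; 294 12.0; 298 12.0; 302 12.0; 306 12.0; 310 12.0; 314 12.0; 318 12.0; 
[-0.0013  0.4012  0.1448]
```

Call:
{"method": "carry_out", "body": {"motion": [{"offset": [-0.04,0.001,0],"rot": [0,0,0.007],"claw": 100},{"offset": [-0.04,0.001,0],"rot": [0,0,0],"claw": 100},{"offset": [-0.04,0.001,0],"rot": [0,0,0],"claw": 100},{"offset": [-0.035,0,0],"rot": [0,0,0],"claw": 100},{"offset": [-0.01,0,0.02],"rot": [0,0,0],"claw": 100},{"offset": [0,0,0.03],"rot": [0,0,0],"claw": 100},{"offset": [0,0,0.02],"rot": [0,0,0],"claw": 100},{"offset": [0,0,0.006],"rot": [0,0,0],"claw": 100}]}}

```text
clock: 9.85
eef_pos: [0.5241, 0.1254, 0.0661]
eef_rot: [[0.05, 0.999, -0.004], [0.999, -0.05, -0.001], [-0.001, -0.004, -1.0]]
contact_force: [0.1, -0.2, 0.7]
finger_gap: 1.002
```

```bash
sed -i 's/-\.123\*EY/-.1215*EY/' h.py; python3 - <<'E'
from h import *
s=arm.get_state();print(tork(s["eef_pos"]),s["eef_rot"],s["contact_force"])
p,d=arm.grab_frame("side");c=arm.calibration("side");cv2.imwrite("pics/side1.png",cv2.resize(p[130:330,200:440],None,fx=3,fy=3))
E
```

```text
[-0.0001  0.2314  0.0661] [[ 0.0503  0.9987 -0.0041]
 [ 0.9987 -0.0504 -0.0006]
 [-0.0008 -0.0041 -1.    ]] [ 0.1178 -0.2149  0.6695]
```

View pics/side1.png

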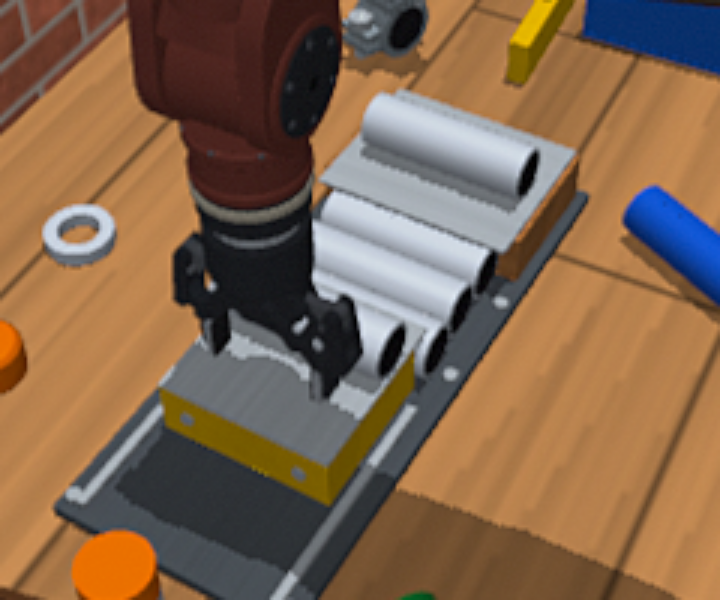

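Call:
{"method": "carry_out", "body": {"motion": [{"offset": [-0.006,0,0],"rot": [0,0,0],"claw": 100},{"offset": [-0.005,0,0],"rot": [0,0,0],"claw": 100},{"offset": [-0.003,0,0],"rot": [0,0,0],"claw": 100},{"offset": [-0.002,0,0],"rot": [0,0,0],"claw": 100},{"offset": [-0.002,0,0],"rot": [0,0,0],"claw": 100},{"offset": [-0.002,0,0],"rot": [0,0,0],"claw": 100},{"offset": [-0.002,0,0],"rot": [0,0,0],"claw": 100},{"offset": [-0.002,0,0],"rot": [0,0,0],"claw": 100}]}}

```text
clock: 10.7
eef_pos: [0.5248, 0.1024, 0.0689]
eef_rot: [[0.049, 0.999, 0.0], [0.999, -0.049, -0.0], [-0.0, 0.0, -1.0]]
contact_force: [-0.1, 2.3, 0.2]
finger_gap: 0.998
```

Call:
{"method": "carry_out", "body": {"motion": [{"offset": [-0.002,0,0],"rot": [0,0,0],"claw": 100},{"offset": [-0.002,0,0],"rot": [0,0,0],"claw": 100},{"offset": [-0.002,0,0],"rot": [0,0,0],"claw": 100},{"offset": [-0.002,0,0],"rot": [0,0,0],"claw": 100},{"offset": [-0.002,0,0],"rot": [0,0,0],"claw": 100},{"offset": [-0.002,0,0],"rot": [0,0,0],"claw": 100},{"offset": [-0.002,0,0],"rot": [0,0,0],"claw": 100},{"offset": [-0.002,0,0],"rot": [0,0,0],"claw": 100}]}}

```text
clock: 11.5
eef_pos: [0.524, 0.0863, 0.0688]
eef_rot: [[0.049, 0.999, -0.0], [0.999, -0.049, -0.0], [-0.0, -0.0, -1.0]]
contact_force: [0.7, 0.2, 1.2]
finger_gap: 0.998
```

```bash
python3 - <<'E'
from h import *
S=scan();e=meas(S)
e("t2",80,210,98,125);prof(*S,100,230,3,(-30,25))
s=arm.get_state();print(tork(s["eef_pos"]),s["contact_force"])
E
```

```text
t2 X [-71.3  76.1] mid 2.4 Y by x [np.float64(157.5), np.float64(156.2), np.float64(152.8), np.float64(150.3), np.float64(155.2)] zmax 114.3 n 815
100 48.0; 103 52.0; 106 55.0; 109 57.0; 112 59.0; 115 59.0; 118 59.0; 121 60.0; 124 61.0; 127 64.0; 130 63.0; 133 66.0; 136 515.0; 139 544.0; 142 555.0; 145 563.0; 148 561.0; 151 559.0; 154 559.0; 157 562.0; 160 563.0; 163 556.0; 166 556.0; 169 556.0; 172 557.0; 175 557.0; 178 557.0; 181 556.0; 184 557.0; 187 557.0; 190 557.0; 193 557.0; 196 557.0; 199 556.0; 202 557.0; 205 557.0; 208 557.0; 211 557.0; 214 557.0; 217 558.0; 220 557.0; 223 559.0; 226 565.0; 229 565.0; 
[0.0016 0.1921 0.0688] [-0.6349 -0.5698 -0.7849]
```

Call:
{"method": "carry_out", "body": {"motion": [{"offset": [-0.002,0,0],"rot": [0,0,0],"claw": 100},{"offset": [-0.002,0,0],"rot": [0,0,0],"claw": 100},{"offset": [-0.002,0,0],"rot": [0,0,0],"claw": 100},{"offset": [-0.002,0,0],"rot": [0,0,0],"claw": 100},{"offset": [-0.002,0,0],"rot": [0,0,0],"claw": 100},{"offset": [-0.002,0,0],"rot": [0,0,0],"claw": 100},{"offset": [-0.002,0,0],"rot": [0,0,0],"claw": 100},{"offset": [-0.002,0,0],"rot": [0,0,0],"claw": 100}]}}

```text
clock: 12.35
eef_pos: [0.5233, 0.0703, 0.0689]
eef_rot: [[0.049, 0.999, 0.0], [0.999, -0.049, -0.0], [-0.0, 0.0, -1.0]]
contact_force: [-0.5, 0.9, 0.7]
finger_gap: 1.006
```

Call:
{"method": "carry_out", "body": {"motion": [{"offset": [-0.002,0,0],"rot": [0,0,0],"claw": 100},{"offset": [-0.002,0,0],"rot": [0,0,0],"claw": 100},{"offset": [-0.002,0,0],"rot": [0,0,0],"claw": 100},{"offset": [-0.002,0,0],"rot": [0,0,0],"claw": 100},{"offset": [-0.0015,0,0],"rot": [0,0,0],"claw": 100},{"offset": [-0.0015,0,0],"rot": [0,0,0],"claw": 100},{"offset": [-0.0015,0,0],"rot": [0,0,0],"claw": 100},{"offset": [-0.0015,0,0],"rot": [0,0,0],"claw": 100}]}}

```text
clock: 13.15
eef_pos: [0.5226, 0.0564, 0.0689]
eef_rot: [[0.049, 0.999, 0.0], [0.999, -0.049, -0.0], [-0.0, 0.0, -1.0]]
contact_force: [0.3, -0.3, -0.1]
finger_gap: 0.996
```

```bash
python3 - <<'E'
from h import *
S=scan();e=meas(S)
e("t2",40,210,80,125);prof(*S,40,200,4,(-30,25));prof(*S,40,200,4,(48,70))
s=arm.get_state();print(tork(s["eef_pos"]),s["contact_force"])
E
```

```text
t2 X [-71.9  75. ] mid 1.5 Y by x [np.float64(126.9), np.float64(125.0), np.float64(120.0), np.float64(117.4), np.float64(117.0)] zmax 114.0 n 758
40 54.0; 44 49.0; 48 42.0; 52 48.0; 56 53.0; 60 56.0; 64 58.0; 68 60.0; 72 59.0; 76 59.0; 80 59.0; 84 57.0; 88 55.0; 92 50.0; 96 42.0; 100 49.0; 104 98.0; 108 536.0; 112 553.0; 116 562.0; 120 561.0; 124 562.0; 128 562.0; 132 556.0; 136 557.0; 140 557.0; 144 557.0; 148 557.0; 152 557.0; 156 557.0; 160 557.0; 164 557.0; 168 557.0; 172 558.0; 176 557.0; 180 557.0; 184 557.0; 188 557.0; 192 558.0; 196 564.0; 
40 53.0; 44 51.0; 48 43.0; 52 48.0; 56 53.0; 60 56.0; 64 59.0; 68 60.0; 72 60.0; 76 60.0; 80 57.0; 84 56.0; 88 54.0; 92 49.0; 96 39.0; 100 48.0; 104 91.0; 108 102.0; 112 106.0; 116 109.0; 120 110.0; 124 112.0; 128 112.0; 132 113.0; 136 None; 140 None; 144 None; 148 None; 152 522.0; 156 None; 160 522.0; 164 525.0; 168 526.0; 172 524.0; 176 527.0; 180 527.0; 184 524.0; 188 526.0; 192 536.0; 196 537.0; 
[0.0016 0.1622 0.0688] [ 0.7657 -0.49   -0.2701]
```

Call:
{"method": "carry_out", "body": {"motion": [{"offset": [-0.001,0,0],"rot": [0,0,0],"claw": 100},{"offset": [-0.001,0,0],"rot": [0,0,0],"claw": 100},{"offset": [-0.001,0,0],"rot": [0,0,0],"claw": 100},{"offset": [-0.001,0,0],"rot": [0,0,0],"claw": 100},{"offset": [-0.001,0,0],"rot": [0,0,0],"claw": 100},{"offset": [-0.001,0,0],"rot": [0,0,0],"claw": 100},{"offset": [0,0,0],"rot": [0,0,0],"claw": 100},{"offset": [0,0,0],"rot": [0,0,0],"claw": 100}]}}

```text
clock: 14.0
eef_pos: [0.5223, 0.0505, 0.0689]
eef_rot: [[0.049, 0.999, 0.0], [0.999, -0.049, -0.0], [-0.0, 0.0, -1.0]]
contact_force: [0.6, -0.4, 0.4]
finger_gap: 0.998
```

```bash
python3 - <<'E'
from h import *
S=scan();e=meas(S)
prof(*S,20,200,4,(-30,25));prof(*S,20,200,4,(48,70));prof(*S,20,200,4,(-70,-50))
s=arm.get_state();print(tork(s["eef_pos"]),s["contact_force"])
E
```

```text
20 62.0; 24 59.0; 28 59.0; 32 59.0; 36 56.0; 40 54.0; 44 50.0; 48 43.0; 52 47.0; 56 53.0; 60 56.0; 64 58.0; 68 59.0; 72 59.0; 76 85.0; 80 93.0; 84 97.0; 88 99.0; 92 101.0; 96 102.0; 100 522.0; 104 545.0; 108 559.0; 112 562.0; 116 563.0; 120 562.0; 124 563.0; 128 556.0; 132 557.0; 136 557.0; 140 557.0; 144 557.0; 148 557.0; 152 556.0; 156 557.0; 160 557.0; 164 557.0; 168 557.0; 172 557.0; 176 557.0; 180 557.0; 184 557.0; 188 561.0; 192 565.0; 196 565.0; 
20 63.0; 24 60.0; 28 59.0; 32 58.0; 36 56.0; 40 55.0; 44 49.0; 48 43.0; 52 49.0; 56 52.0; 60 58.0; 64 59.0; 68 58.0; 72 59.0; 76 86.0; 80 92.0; 84 96.0; 88 100.0; 92 101.0; 96 102.0; 100 102.0; 104 102.0; 108 101.0; 112 98.0; 116 96.0; 120 90.0; 124 65.0; 128 None; 132 None; 136 None; 140 None; 144 None; 148 522.0; 152 None; 156 523.0; 160 526.0; 164 None; 168 525.0; 172 529.0; 176 531.0; 180 523.0; 184 534.0; 188 538.0; 192 537.0; 196 538.0; 
20 64.0; 24 59.0; 28 58.0; 32 58.0; 36 57.0; 40 54.0; 44 50.0; 48 44.0; 52 48.0; 56 53.0; 60 55.0; 64 59.0; 68 59.0; 72 60.0; 76 85.0; 80 92.0; 84 96.0; 88 99.0; 92 100.0; 96 103.0; 100 102.0; 104 102.0; 108 99.0; 112 522.0; 116 567.0; 120 567.0; 124 569.0; 128 567.0; 132 561.0; 136 560.0; 140 563.0; 144 565.0; 148 568.0; 152 570.0; 156 570.0; 160 570.0; 164 571.0; 168 571.0; 172 571.0; 176 569.0; 180 568.0; 184 567.0; 188 565.0; 192 564.0; 196 567.0; 
[0.0015 0.1565 0.0689] [-0.1183 -0.0545 -0.0728]
```

Call:
{"method": "carry_out", "body": {"motion": [{"offset": [0.01,0,0],"rot": [0,0,0],"claw": 100},{"offset": [0.01,0,-0.035],"rot": [0,0,0],"claw": 100},{"offset": [0,0,-0.045],"rot": [0,0,0],"claw": 100},{"offset": [-0.03,0,-0.03],"rot": [0,0,0],"claw": 100},{"offset": [-0.048,0,0],"rot": [0,0,0],"claw": 100},{"offset": [-0.048,0,0],"rot": [0,0,0],"claw": 100},{"offset": [-0.048,0,0],"rot": [0,0,0],"claw": 100},{"offset": [-0.048,0,0],"rot": [0,0,0],"claw": 100}]}}

```text
clock: 14.85
eef_pos: [0.5124, -0.1524, 0.1791]
eef_rot: [[0.048, 0.999, 0.001], [0.999, -0.048, -0.0], [-0.0, 0.001, -1.0]]
contact_force: [0.8, -0.8, 0.3]
finger_gap: 0.997
```

Call:
{"method": "carry_out", "body": {"motion": [{"offset": [-0.035,0,0],"rot": [0,0,0],"claw": 100},{"offset": [-0.02,0,0],"rot": [0,0,0],"claw": 100},{"offset": [0,0,0],"rot": [0,0,0],"claw": 100},{"offset": [0,0,0.03],"rot": [0,0,0],"claw": 100},{"offset": [0,0,0.04],"rot": [0,0,0],"claw": 100},{"offset": [0,0,0.03],"rot": [0,0,0],"claw": 100},{"offset": [0,0,0.01],"rot": [0,0,0],"claw": 100},{"offset": [0,0,0],"rot": [0,0,0],"claw": 100}]}}

```text
clock: 15.65
eef_pos: [0.5091, -0.2046, 0.0678]
eef_rot: [[0.048, 0.999, -0.002], [0.999, -0.048, 0.002], [0.001, -0.002, -1.0]]
contact_force: [0.3, 0.0, 0.2]
finger_gap: 0.997
```

```bash
python3 - <<'E'
from h import *
S=scan();e=meas(S)
e("t1",-90,0,98,125);e("t2",70,130,80,125);prof(*S,60,140,4,(-60,60))
s=arm.get_state();print(tork(s["eef_pos"]),s["contact_force"])
E
```

```text
t1 X [-38.   71.9] mid 17.0 Y by x [None, np.float64(-34.3), np.float64(-43.1), np.float64(-48.5), np.float64(-50.2)] zmax 113.9 n 540
t2 X [-71.9  75.9] mid 2.0 Y by x [np.float64(96.5), np.float64(96.4), np.float64(96.4), np.float64(95.9), np.float64(96.1)] zmax 104.0 n 1004
60 56.0; 64 58.0; 68 60.0; 72 61.0; 76 89.0; 80 95.0; 84 97.0; 88 100.0; 92 101.0; 96 101.0; 100 101.0; 104 100.0; 108 98.0; 112 95.0; 116 91.0; 120 84.0; 124 61.0; 128 63.0; 132 63.0; 136 63.0; 
[ 0.0008 -0.0997  0.0695] [-0.3828 -0.8569  0.9352]
```

Call:
{"method": "carry_out", "body": {"motion": [{"offset": [0.005,0,0],"rot": [0,0,0],"claw": 100},{"offset": [0.003,0,0],"rot": [0,0,0],"claw": 100},{"offset": [0.002,0,0],"rot": [0,0,0],"claw": 100},{"offset": [0.002,0,0],"rot": [0,0,0],"claw": 100},{"offset": [0.002,0,0],"rot": [0,0,0],"claw": 100},{"offset": [0.002,0,0],"rot": [0,0,0],"claw": 100},{"offset": [0.002,0,0],"rot": [0,0,0],"claw": 100},{"offset": [0.002,0,0],"rot": [0,0,0],"claw": 100}]}}

```text
clock: 16.5
eef_pos: [0.5107, -0.1861, 0.0689]
eef_rot: [[0.049, 0.999, 0.0], [0.999, -0.049, -0.0], [-0.0, 0.0, -1.0]]
contact_force: [-0.3, -0.4, 0.7]
finger_gap: 1.002
```

Call:
{"method": "carry_out", "body": {"motion": [{"offset": [0.002,0,0],"rot": [0,0,0],"claw": 100},{"offset": [0.002,0,0],"rot": [0,0,0],"claw": 100},{"offset": [0.002,0,0],"rot": [0,0,0],"claw": 100},{"offset": [0.002,0,0],"rot": [0,0,0],"claw": 100},{"offset": [0.002,0,0],"rot": [0,0,0],"claw": 100},{"offset": [0.002,0,0],"rot": [0,0,0],"claw": 100},{"offset": [0.002,0,0],"rot": [0,0,0],"claw": 100},{"offset": [0.002,0,0],"rot": [0,0,0],"claw": 100}]}}

```text
clock: 17.3
eef_pos: [0.5115, -0.1701, 0.0689]
eef_rot: [[0.049, 0.999, 0.0], [0.999, -0.049, -0.0], [-0.0, 0.0, -1.0]]
contact_force: [0.6, 0.2, 0.7]
finger_gap: 1.001
```

Call:
{"method": "carry_out", "body": {"motion": [{"offset": [0.002,0,0],"rot": [0,0,0],"claw": 100},{"offset": [0.002,0,0],"rot": [0,0,0],"claw": 100},{"offset": [0.002,0,0],"rot": [0,0,0],"claw": 100},{"offset": [0.002,0,0],"rot": [0,0,0],"claw": 100},{"offset": [0.002,0,0],"rot": [0,0,0],"claw": 100},{"offset": [0.002,0,0],"rot": [0,0,0],"claw": 100},{"offset": [0.002,0,0],"rot": [0,0,0],"claw": 100},{"offset": [0.002,0,0],"rot": [0,0,0],"claw": 100}]}}

```text
clock: 18.1
eef_pos: [0.5123, -0.1541, 0.0689]
eef_rot: [[0.049, 0.999, 0.0], [0.999, -0.049, -0.0], [-0.0, 0.0, -1.0]]
contact_force: [0.4, -0.6, -0.7]
finger_gap: 1.0
```

Call:
{"method": "carry_out", "body": {"motion": [{"offset": [0.002,0,0],"rot": [0,0,0],"claw": 100},{"offset": [0.002,0,0],"rot": [0,0,0],"claw": 100},{"offset": [0.002,0,0],"rot": [0,0,0],"claw": 100},{"offset": [0.002,0,0],"rot": [0,0,0],"claw": 100},{"offset": [0.002,0,0],"rot": [0,0,0],"claw": 100},{"offset": [0.002,0,0],"rot": [0,0,0],"claw": 100},{"offset": [0.002,0,0],"rot": [0,0,0],"claw": 100},{"offset": [0.002,0,0],"rot": [0,0,0],"claw": 100}]}}

```text
clock: 18.9
eef_pos: [0.5131, -0.1381, 0.0689]
eef_rot: [[0.049, 0.999, 0.0], [0.999, -0.049, -0.0], [-0.0, 0.0, -1.0]]
contact_force: [0.7, -0.4, 0.4]
finger_gap: 1.003
```

```bash
python3 - <<'E'
from h import *
S=scan()
prof(*S,-40,80,3,(-60,0));prof(*S,-40,80,3,(0,60))
s=arm.get_state();print(tork(s["eef_pos"]),s["contact_force"])
E
```

```text
-40 559.0; -37 558.0; -34 559.0; -31 559.0; -28 560.0; -25 562.0; -22 564.0; -19 565.0; -16 566.0; -13 567.0; -10 566.0; -7 566.0; -4 566.0; -1 566.0; 2 565.0; 5 566.0; 8 566.0; 11 566.0; 14 567.0; 17 567.0; 20 568.0; 23 569.0; 26 568.0; 29 568.0; 32 567.0; 35 565.0; 38 563.0; 41 560.0; 44 557.0; 47 553.0; 50 47.0; 53 49.0; 56 54.0; 59 55.0; 62 57.0; 65 58.0; 68 59.0; 71 59.0; 74 85.0; 77 91.0; 
-40 554.0; -37 554.0; -34 555.0; -31 555.0; -28 555.0; -25 556.0; -22 555.0; -19 556.0; -16 557.0; -13 557.0; -10 558.0; -7 558.0; -4 559.0; -1 561.0; 2 563.0; 5 563.0; 8 564.0; 11 564.0; 14 563.0; 17 554.0; 20 551.0; 23 537.0; 26 90.0; 29 60.0; 32 57.0; 35 57.0; 38 56.0; 41 52.0; 44 48.0; 47 44.0; 50 43.0; 53 49.0; 56 53.0; 59 55.0; 62 58.0; 65 58.0; 68 60.0; 71 60.0; 74 85.0; 77 91.0; 
[ 0.0008 -0.032   0.0689] [0.4638 0.2646 0.1249]
```

Call:
{"method": "carry_out", "body": {"motion": [{"offset": [0.002,0,0],"rot": [0,0,0],"claw": 100},{"offset": [0.002,0,0],"rot": [0,0,0],"claw": 100},{"offset": [0.002,0,0],"rot": [0,0,0],"claw": 100},{"offset": [0.002,0,0],"rot": [0,0,0],"claw": 100},{"offset": [0.002,0,0],"rot": [0,0,0],"claw": 100},{"offset": [0.0015,0,0],"rot": [0,0,0],"claw": 100},{"offset": [0.0015,0,0],"rot": [0,0,0],"claw": 100},{"offset": [0.001,0,0],"rot": [0,0,0],"claw": 100}]}}

```text
clock: 19.75
eef_pos: [0.5137, -0.1241, 0.0688]
eef_rot: [[0.049, 0.999, -0.0], [0.999, -0.049, -0.0], [-0.0, -0.0, -1.0]]
contact_force: [0.9, 0.2, 0.6]
finger_gap: 1.0
```

Call:
{"method": "carry_out", "body": {"motion": [{"offset": [0.001,0,0],"rot": [0,0,0],"claw": 100},{"offset": [0.001,0,0],"rot": [0,0,0],"claw": 100},{"offset": [0.001,0,0],"rot": [0,0,0],"claw": 100},{"offset": [0.001,0,0],"rot": [0,0,0],"claw": 100},{"offset": [0.001,0,0],"rot": [0,0,0],"claw": 100},{"offset": [0.001,0,0],"rot": [0,0,0],"claw": 100},{"offset": [0,0,0],"rot": [0,0,0],"claw": 100},{"offset": [0,0,0],"rot": [0,0,0],"claw": 100}]}}

```text
clock: 20.55
eef_pos: [0.514, -0.1183, 0.0689]
eef_rot: [[0.049, 0.999, 0.0], [0.999, -0.049, -0.0], [-0.0, 0.0, -1.0]]
contact_force: [0.1, -1.0, 0.2]
finger_gap: 1.0
```

```bash
python3 - <<'E'
from h import *
S=scan()
prof(*S,15,140,3,(0,60))
s=arm.get_state();print(tork(s["eef_pos"]),s["contact_force"])
E
```

```text
15 558.0; 18 560.0; 21 562.0; 24 563.0; 27 563.0; 30 564.0; 33 564.0; 36 564.0; 39 559.0; 42 550.0; 45 541.0; 48 101.0; 51 100.0; 54 100.0; 57 99.0; 60 98.0; 63 96.0; 66 93.0; 69 89.0; 72 83.0; 75 88.0; 78 93.0; 81 95.0; 84 98.0; 87 99.0; 90 101.0; 93 101.0; 96 102.0; 99 101.0; 102 100.0; 105 100.0; 108 97.0; 111 96.0; 114 93.0; 117 90.0; 120 84.0; 123 59.0; 126 64.0; 129 65.0; 132 64.0; 135 64.0; 138 64.0; 
[ 0.0009 -0.0125  0.0688] [ 0.0452  0.2392 -0.4988]
```

```bash
cat >> h.py <<'E'
TA=np.deg2rad(9.4);T0=np.array([.4883,.3566]);TX=np.array([np.cos(TA),np.sin(TA)]);TY=np.array([-np.sin(TA),np.cos(TA)])
def tr(x,y,z): return np.r_[T0+x*TX+y*TY,z]
def totr(p): q=np.asarray(p)[:2]-T0;return np.r_[q@TX,q@TY,p[2]]
YT=np.deg2rad(189.4)
E
python3 - <<'E'
from h import *
p=np.array(arm.get_state()["eef_pos"]);p1=p+[0,-.005,.19]
plan([(p1,None,5),(tr(-.055,0,.255),down(YT),15),(tr(-.055,0,.145),None,4)])
E
```

```text
t 20.6 p [ 0.514  -0.1183  0.0688] rk [ 0.0009 -0.0125  0.0688]
seg step mm 38.01315561749643 rot deg 0.0
[-0.001, 0.0, -0.038] [0.0, 0.0, 0.0]
[-0.001, 0.0, -0.038] [0.0, 0.0, 0.0]
[-0.001, 0.0, -0.038] [0.0, 0.0, 0.0]
[-0.001, 0.0, -0.038] [0.0, 0.0, 0.0]
[-0.001, 0.0, -0.038] [0.0, 0.0, 0.0]
seg step mm 31.842519275595436 rot deg 6.8138092344329415
[0.031, -0.007, 0.0] [0.0, -0.0, -0.119]
[0.032, -0.003, 0.0] [0.0, -0.0, -0.119]
[0.032, 0.001, 0.0] [0.0, -0.0, -0.119]
[0.032, 0.004, 0.0] [0.0, -0.0, -0.119]
[0.031, 0.008, 0.0] [0.0, -0.0, -0.119]
[0.03, 0.012, 0.0] [0.0, -0.0, -0.119]
[0.028, 0.015, 0.0] [0.0, -0.0, -0.119]
[0.026, 0.018, 0.0] [0.0, -0.0, -0.119]
[0.024, 0.021, 0.0] [0.0, -0.0, -0.119]
[0.021, 0.024, 0.0] [0.0, -0.0, -0.119]
[0.018, 0.026, 0.0] [0.0, -0.0, -0.119]
[0.015, 0.028, 0.0] [0.0, -0.0, -0.119]
[0.011, 0.03, 0.0] [0.0, -0.0, -0.119]
[0.008, 0.031, 0.0] [0.0, -0.0, -0.119]
[0.004, 0.032, 0.0] [0.0, -0.0, -0.119]
seg step mm 27.499999999999908 rot deg 0.0
[-0.0, -0.0, 0.027] [0.0, 0.0, 0.0]
[-0.0, -0.0, 0.027] [0.0, 0.0, 0.0]
[-0.0, -0.0, 0.027] [0.0, 0.0, 0.0]
[-0.0, -0.0, 0.027] [0.0, 0.0, 0.0]
```

Call:
{"method": "carry_out", "body": {"motion": [{"offset": [-0.003,0,-0.035],"rot": [0,0,0],"claw": 100},{"offset": [-0.002,0,-0.04],"rot": [0,0,0],"claw": 100},{"offset": [0,0,-0.04],"rot": [0,0,0],"claw": 100},{"offset": [0,0,-0.04],"rot": [0,0,0],"claw": 100},{"offset": [0,0,-0.035],"rot": [0,0,0],"claw": 100},{"offset": [0.031,-0.007,0],"rot": [0,0,-0.119],"claw": 0},{"offset": [0.032,-0.003,0],"rot": [0,0,-0.119],"claw": 0},{"offset": [0.032,0.001,0],"rot": [0,0,-0.119],"claw": 0}]}}

```text
clock: 21.4
eef_pos: [0.4979, -0.0279, 0.2592]
eef_rot: [[-0.307, 0.952, 0.001], [0.952, 0.307, -0.0], [-0.0, 0.001, -1.0]]
contact_force: [1.1, 0.4, 0.3]
finger_gap: 0.514
```

Call:
{"method": "carry_out", "body": {"motion": [{"offset": [0.032,0.004,0],"rot": [0,0,-0.119],"claw": 0},{"offset": [0.031,0.008,0],"rot": [0,0,-0.119],"claw": 0},{"offset": [0.03,0.012,0],"rot": [0,0,-0.119],"claw": 0},{"offset": [0.028,0.015,0],"rot": [0,0,-0.119],"claw": 0},{"offset": [0.026,0.018,0],"rot": [0,0,-0.119],"claw": 0},{"offset": [0.024,0.021,0],"rot": [0,0,-0.119],"claw": 0},{"offset": [0.021,0.024,0],"rot": [0,0,-0.119],"claw": 0},{"offset": [0.018,0.026,0],"rot": [0,0,-0.119],"claw": 0}]}}

```text
clock: 22.2
eef_pos: [0.4531, 0.2241, 0.2589]
eef_rot: [[-0.954, 0.301, 0.0], [0.301, 0.954, 0.0], [-0.0, 0.0, -1.0]]
contact_force: [0.8, -1.7, 0.7]
finger_gap: -0.002
```

Call:
{"method": "carry_out", "body": {"motion": [{"offset": [0.015,0.028,0],"rot": [0,0,-0.119],"claw": 0},{"offset": [0.011,0.03,0],"rot": [0,0,-0.119],"claw": 0},{"offset": [0.008,0.031,0],"rot": [0,0,-0.119],"claw": 0},{"offset": [0.004,0.032,0],"rot": [0,0,-0.119],"claw": 0},{"offset": [0,0,0],"rot": [0,0,0],"claw": 0},{"offset": [0,0,0],"rot": [0,0,0],"claw": 0},{"offset": [0,0,0],"rot": [0,0,0],"claw": 0},{"offset": [0,0,0],"rot": [0,0,0],"claw": 0}]}}

```text
clock: 23.0
eef_pos: [0.4318, 0.348, 0.2589]
eef_rot: [[-0.987, -0.163, 0.0], [-0.163, 0.987, -0.0], [-0.0, -0.0, -1.0]]
contact_force: [-0.6, -0.8, -0.1]
finger_gap: 0.003
```

```bash
python3 - <<'E'
from h import *
S=scan();e=meas(S)
e("t1",28,68,80,125);e("t2",75,130,80,125);prof(*S,20,140,4,(-60,60))
s=arm.get_state();print(totr(s["eef_pos"]),s["finger_gap"])
plan([(tr(-.055,0,.145),down(YT),4)])
E
```

```text
t1 X [-75.1  71.7] mid -1.7 Y by x [np.float64(47.5), np.float64(48.7), np.float64(48.1), np.float64(47.4), np.float64(47.8)] zmax 103.4 n 858
t2 X [-71.9  76.1] mid 2.1 Y by x [np.float64(97.7), np.float64(96.5), np.float64(98.1), np.float64(97.9), np.float64(97.5)] zmax 103.4 n 955
20 62.0; 24 61.0; 28 89.0; 32 94.0; 36 97.0; 40 100.0; 44 101.0; 48 101.0; 52 100.0; 56 100.0; 60 98.0; 64 95.0; 68 91.0; 72 83.0; 76 89.0; 80 94.0; 84 98.0; 88 99.0; 92 100.0; 96 101.0; 100 101.0; 104 100.0; 108 98.0; 112 96.0; 116 91.0; 120 84.0; 124 62.0; 128 63.0; 132 64.0; 136 64.0; 
[-0.0571  0.0008  0.259 ] 0.0012325859575417813
t 23.05 p [0.4318 0.3481 0.259 ] rk [-0.1024  0.4497  0.259 ]
seg step mm 28.49900272152293 rot deg 0.010547105554114054
[-0.001, -0.0, 0.028] [-0.0, 0.0, -0.0]
[-0.001, -0.0, 0.028] [-0.0, 0.0, -0.0]
[-0.001, -0.0, 0.028] [-0.0, 0.0, -0.0]
[-0.001, -0.0, 0.028] [-0.0, 0.0, -0.0]
```

Call:
{"method": "carry_out", "body": {"motion": [{"offset": [0,0,0.035],"rot": [0,0,0],"claw": 0},{"offset": [0,0,0.035],"rot": [0,0,0],"claw": 0},{"offset": [0,0,0.025],"rot": [0,0,0],"claw": 0},{"offset": [0,0,0.015],"rot": [0,0,0],"claw": 0},{"offset": [-0.005,0,0],"rot": [0,0,0],"claw": 0},{"offset": [-0.005,0,0],"rot": [0,0,0],"claw": 0},{"offset": [-0.005,0,0],"rot": [0,0,0],"claw": 0},{"offset": [-0.003,0,0],"rot": [0,0,0],"claw": 0}]}}

```text
clock: 23.85
eef_pos: [0.4506, 0.3522, 0.1503]
eef_rot: [[-0.986, -0.164, 0.002], [-0.164, 0.986, 0.001], [-0.002, 0.0, -1.0]]
contact_force: [0.1, -0.1, 0.3]
finger_gap: 0.001
```

Call:
{"method": "carry_out", "body": {"motion": [{"offset": [-0.003,0,0],"rot": [0,0,0],"claw": 0},{"offset": [-0.003,0,0],"rot": [0,0,0],"claw": 0},{"offset": [-0.003,0,0],"rot": [0,0,0],"claw": 0},{"offset": [-0.003,0,0],"rot": [0,0,0],"claw": 0},{"offset": [-0.003,0,0],"rot": [0,0,0],"claw": 0},{"offset": [-0.003,0,0],"rot": [0,0,0],"claw": 0},{"offset": [-0.003,0,0],"rot": [0,0,0],"claw": 0},{"offset": [-0.003,0,0],"rot": [0,0,0],"claw": 0}]}}

```text
clock: 24.65
eef_pos: [0.4731, 0.3558, 0.1488]
eef_rot: [[-0.986, -0.164, 0.0], [-0.164, 0.986, -0.0], [0.0, -0.0, -1.0]]
contact_force: [-1.0, -0.6, 0.5]
finger_gap: -0.002
```

```bash
python3 - <<'E'
from h import *
p,d=arm.grab_frame("side");cv2.imwrite("pics/side2.png",cv2.resize(p[200:400,120:360],None,fx=2.5,fy=2.5))
s=arm.get_state();print(totr(s["eef_pos"]),s["contact_force"])
E
```

```text
[-0.0147  0.0016  0.1487] [ 0.2129 -0.6573 -0.5945]
```

View pics/side2.png

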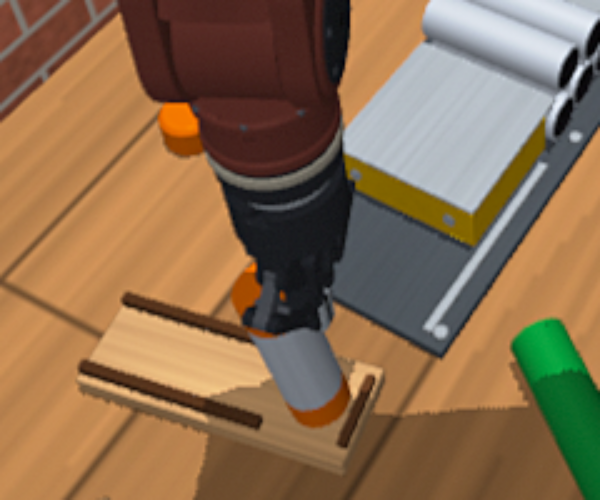

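Picture 4: the capped tube is tilting toward +x, with its foot (about 320,410 in the crop) held in the trough. I'll keep pushing slowly.

Call:
{"method": "carry_out", "body": {"motion": [{"offset": [-0.003,0,0],"rot": [0,0,0],"claw": 0},{"offset": [-0.003,0,0],"rot": [0,0,0],"claw": 0},{"offset": [-0.003,0,0],"rot": [0,0,0],"claw": 0},{"offset": [-0.003,0,0],"rot": [0,0,0],"claw": 0},{"offset": [-0.003,0,0],"rot": [0,0,0],"claw": 0},{"offset": [-0.002,0,0],"rot": [0,0,0],"claw": 0},{"offset": [-0.002,0,0],"rot": [0,0,0],"claw": 0},{"offset": [-0.002,0,0],"rot": [0,0,0],"claw": 0}]}}

```text
clock: 25.5
eef_pos: [0.4937, 0.3593, 0.1488]
eef_rot: [[-0.986, -0.164, 0.0], [-0.164, 0.986, -0.0], [0.0, -0.0, -1.0]]
contact_force: [-0.3, -1.2, 0.3]
finger_gap: 0.003
```

Call:
{"method": "carry_out", "body": {"motion": [{"offset": [-0.002,0,0],"rot": [0,0,0],"claw": 0},{"offset": [-0.002,0,0],"rot": [0,0,0],"claw": 0},{"offset": [-0.002,0,0],"rot": [0,0,0],"claw": 0},{"offset": [-0.002,0,0],"rot": [0,0,0],"claw": 0},{"offset": [0,0,0],"rot": [0,0,0],"claw": 0},{"offset": [0,0,0],"rot": [0,0,0],"claw": 0},{"offset": [0,0,0],"rot": [0,0,0],"claw": 0},{"offset": [0,0,0],"rot": [0,0,0],"claw": 0}]}}

```text
clock: 26.3
eef_pos: [0.5014, 0.3605, 0.1489]
eef_rot: [[-0.986, -0.164, 0.0], [-0.164, 0.986, -0.0], [-0.0, -0.0, -1.0]]
contact_force: [0.7, -0.2, -0.6]
finger_gap: 0.002
```

```bash
python3 - <<'E'
from h import *
p,d=arm.grab_frame("side");cv2.imwrite("pics/side3.png",cv2.resize(p[200:400,120:360],None,fx=2.5,fy=2.5))
s=arm.get_state();print(totr(s["eef_pos"]),s["contact_force"])
E
```

```text
[0.0136 0.0017 0.1488] [0.7662 0.3668 0.5214]
```

View pics/side3.png

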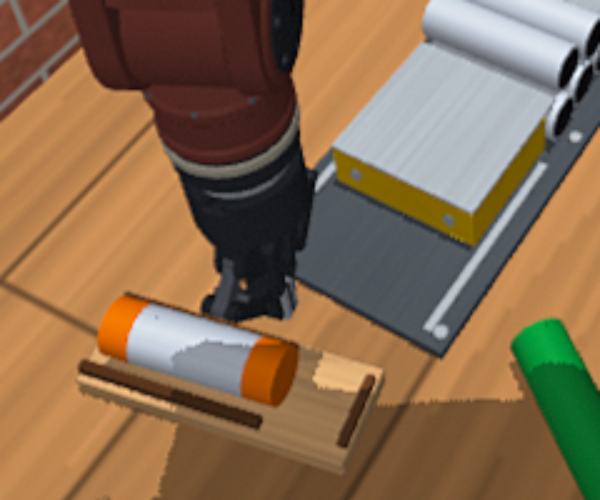

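Picture 5: the capped tube lies between the rails, with caps at crop (120,328) and (270,370).

```bash
python3 - <<'E'
from h import *
for n in("side","top"):
    p,d=arm.grab_frame(n);W=cloud(d,arm.calibration(n))
    q=W[...,:2]-T0;X=q@TX*1000;Y=q@TY*1000;Z=W[...,2]*1000
    m=(X>0)&(X<215)&(abs(Y)<40)&(Z>50)&(Z<75)
    print(n,m.sum(),"X",np.percentile(X[m],[1,99]),"Y",np.percentile(Y[m],[1,99]),"zmax",np.percentile(Z[m],98))
    for a in range(20,200,20):
        k=m&(X>a)&(X<a+20)&(Z>60)
        if k.sum()>8: print(a,"Yc",np.percentile(Y[k],[2,98]).mean().round(1),np.percentile(Z[k],97).round(1))
s=arm.get_state();print(totr(s["eef_pos"]))
plan([(tr(.098,0,.17),down(YT),4),(tr(.098,0,.032),down(YT),6)])
E
```

```text
side 1662 X [ 28.1117 178.1112] Y [-16.5777  26.079 ] zmax 68.45444897541381
20 Yc 3.5 68.4
40 Yc 3.6 68.1
60 Yc 3.5 67.7
80 Yc 3.8 68.6
100 Yc 4.0 68.5
120 Yc 3.9 68.4
140 Yc 4.5 68.8
160 Yc 4.6 68.5
top 832 X [ 28.9435 176.8139] Y [-22.6912  21.2803] zmax 71.12590628876927
20 Yc -11.2 70.6
40 Yc -0.8 72.1
60 Yc -0.1 70.3
80 Yc -0.7 70.9
100 Yc 0.2 71.3
120 Yc 1.5 70.4
140 Yc -0.0 70.8
160 Yc -0.1 71.5
[0.0136 0.0017 0.1488]
t 26.45 p [0.5015 0.3606 0.1488] rk [-0.0334  0.4653  0.1488]
seg step mm 21.750105114297288 rot deg 0.01659492468113459
[-0.021, -0.0, -0.005] [-0.0, 0.0, 0.0]
[-0.021, -0.0, -0.005] [-0.0, 0.0, 0.0]
[-0.021, -0.0, -0.005] [-0.0, 0.0, 0.0]
[-0.021, -0.0, -0.005] [-0.0, 0.0, 0.0]
seg step mm 22.999999999999996 rot deg 2.226342212361034e-16
[0.0, -0.0, 0.023] [0.0, 0.0, -0.0]
[0.0, -0.0, 0.023] [0.0, 0.0, -0.0]
[0.0, -0.0, 0.023] [0.0, 0.0, -0.0]
[0.0, -0.0, 0.023] [0.0, 0.0, -0.0]
[0.0, -0.0, 0.023] [0.0, 0.0, -0.0]
[0.0, -0.0, 0.023] [0.0, 0.0, -0.0]
```

Call:
{"method": "carry_out", "body": {"motion": [{"offset": [0,0,-0.01],"rot": [0,0,0],"claw": 100},{"offset": [-0.03,0,0],"rot": [0,0,0],"claw": 100},{"offset": [-0.03,0,0],"rot": [0,0,0],"claw": 100},{"offset": [-0.029,-0.001,0],"rot": [0,0,0],"claw": 100},{"offset": [0,0,0.025],"rot": [0,0,0],"claw": 100},{"offset": [0,0,0.035],"rot": [0,0,0],"claw": 100},{"offset": [0,0,0.03],"rot": [0,0,0],"claw": 100},{"offset": [0,0,0.02],"rot": [0,0,0],"claw": 100}]}}

```text
clock: 27.25
eef_pos: [0.5886, 0.3738, 0.0468]
eef_rot: [[-0.986, -0.164, -0.002], [-0.164, 0.986, -0.001], [0.002, -0.001, -1.0]]
contact_force: [0.1, 0.1, 0.3]
finger_gap: 0.999
```

Call:
{"method": "carry_out", "body": {"motion": [{"offset": [0,0,0.012],"rot": [0,0,0],"claw": 100},{"offset": [0,0,0.007],"rot": [0,0,0],"claw": 100},{"offset": [0,0,0],"rot": [0,0,0],"claw": 100},{"offset": [0,0,0],"rot": [0,0,0],"claw": 60},{"offset": [0,0,0],"rot": [0,0,0],"claw": 60},{"offset": [0,0,0],"rot": [0,0,0],"claw": 30},{"offset": [0,0,0],"rot": [0,0,0],"claw": 30},{"offset": [0,0,0],"rot": [0,0,0],"claw": 30}]}}

```text
clock: 28.05
eef_pos: [0.5903, 0.3747, 0.0315]
eef_rot: [[-0.986, -0.164, 0.002], [-0.164, 0.986, 0.001], [-0.002, 0.001, -1.0]]
contact_force: [-0.5, 0.1, 4.9]
finger_gap: 0.54
```

```bash
python3 - <<'E'
from h import *
s=arm.get_state();print(totr(s["eef_pos"]),s["contact_force"],s["finger_gap"]*85)
E
```

```text
[0.1036 0.0012 0.0315] [-0.5215  0.1022  4.9244] 45.90203381512293
```

```bash
python3 - <<'E'
from h import *
p=np.array(arm.get_state()["eef_pos"]);p1=p+[0,0,.17]
plan([(p1,down(YT),7),(rk(-.002,.0722,.2015),down(YG),12)])
E
```

```text
t 28.05 p [0.5903 0.3747 0.0315] rk [0.0547 0.4834 0.0315]
seg step mm 24.28571428571429 rot deg 0.02164239583057621
[-0.0, 0.0, -0.024] [0.0, 0.0, 0.0]
[-0.0, 0.0, -0.024] [0.0, 0.0, 0.0]
[-0.0, 0.0, -0.024] [0.0, 0.0, 0.0]
[-0.0, 0.0, -0.024] [0.0, 0.0, 0.0]
[-0.0, 0.0, -0.024] [0.0, 0.0, 0.0]
[-0.0, 0.0, -0.024] [0.0, 0.0, 0.0]
[-0.0, 0.0, -0.024] [0.0, 0.0, 0.0]
seg step mm 34.5933433190256 rot deg 0.9999999999999994
[0.012, -0.033, 0.0] [-0.0, 0.0, 0.017]
[0.011, -0.033, 0.0] [-0.0, 0.0, 0.017]
[0.011, -0.033, 0.0] [-0.0, 0.0, 0.017]
[0.01, -0.033, 0.0] [-0.0, 0.0, 0.017]
[0.009, -0.033, 0.0] [-0.0, 0.0, 0.017]
[0.009, -0.033, 0.0] [-0.0, 0.0, 0.017]
[0.008, -0.034, 0.0] [-0.0, 0.0, 0.017]
[0.008, -0.034, 0.0] [-0.0, 0.0, 0.017]
[0.007, -0.034, 0.0] [-0.0, 0.0, 0.017]
[0.007, -0.034, 0.0] [-0.0, 0.0, 0.017]
[0.006, -0.034, 0.0] [-0.0, 0.0, 0.017]
[0.005, -0.034, 0.0] [-0.0, 0.0, 0.017]
```

Call:
{"method": "carry_out", "body": {"motion": [{"offset": [0,0,0],"rot": [0,0,0],"claw": 30},{"offset": [0,0,-0.01],"rot": [0,0,0],"claw": 30},{"offset": [0,0,-0.02],"rot": [0,0,0],"claw": 30},{"offset": [0,0,-0.03],"rot": [0,0,0],"claw": 30},{"offset": [0,0,-0.03],"rot": [0,0,0],"claw": 30},{"offset": [0,0,-0.03],"rot": [0,0,0],"claw": 30},{"offset": [0,0,-0.03],"rot": [0,0,0],"claw": 30},{"offset": [0,0,-0.02],"rot": [0,0,0],"claw": 30}]}}

```text
clock: 28.85
eef_pos: [0.5894, 0.3742, 0.2022]
eef_rot: [[-0.986, -0.164, 0.001], [-0.164, 0.986, 0.0], [-0.001, 0.0, -1.0]]
contact_force: [0.7, -0.1, -6.5]
finger_gap: 0.539
```

Call:
{"method": "carry_out", "body": {"motion": [{"offset": [0.012,-0.033,0],"rot": [0,0,0.017],"claw": 30},{"offset": [0.011,-0.033,0],"rot": [0,0,0.017],"claw": 30},{"offset": [0.011,-0.033,0],"rot": [0,0,0.017],"claw": 30},{"offset": [0.01,-0.033,0],"rot": [0,0,0.017],"claw": 30},{"offset": [0.009,-0.033,0],"rot": [0,0,0.017],"claw": 30},{"offset": [0.009,-0.033,0],"rot": [0,0,0.017],"claw": 30},{"offset": [0.008,-0.034,0],"rot": [0,0,0.017],"claw": 30},{"offset": [0.008,-0.034,0],"rot": [0,0,0.017],"claw": 30}]}}

```text
clock: 29.65
eef_pos: [0.5389, 0.0999, 0.1996]
eef_rot: [[-1.0, -0.029, -0.001], [-0.029, 1.0, -0.0], [0.001, -0.0, -1.0]]
contact_force: [0.6, -1.2, -6.1]
finger_gap: 0.538
```

Call:
{"method": "carry_out", "body": {"motion": [{"offset": [0.007,-0.034,0],"rot": [0,0,0.017],"claw": 30},{"offset": [0.007,-0.034,0],"rot": [0,0,0.017],"claw": 30},{"offset": [0.006,-0.034,0],"rot": [0,0,0.017],"claw": 30},{"offset": [0.005,-0.03,0],"rot": [0,0,0.017],"claw": 30},{"offset": [0,-0.004,0],"rot": [0,0,0],"claw": 30},{"offset": [0,0,0],"rot": [0,0,0],"claw": 30},{"offset": [0,0,0],"rot": [0,0,0],"claw": 30},{"offset": [0,0,0],"rot": [0,0,0],"claw": 30}]}}

```text
clock: 30.45
eef_pos: [0.5153, -0.0339, 0.1998]
eef_rot: [[-0.999, 0.037, -0.0], [0.037, 0.999, 0.0], [0.0, 0.0, -1.0]]
contact_force: [-0.1, 1.1, -6.1]
finger_gap: 0.541
```

```bash
python3 - <<'E'
from h import *
p,d=arm.grab_frame("side");cv2.imwrite("pics/side4.png",cv2.resize(p[110:310,200:440],None,fx=3,fy=3))
W=cloud(d,arm.calibration("side"));q=W[...,:2]-O;X=q@EX*1000;Y=q@EY*1000;Z=W[...,2]*1000
h=cv2.cvtColor(p,cv2.COLOR_BGR2HSV);o=(h[...,0]<16)&(h[...,1]>180)&(h[...,2]>120)
m=o&(abs(X)<110)&(Y>20)&(Y<125)&(Z>150)
for s in(-1,1):
    k=m&(s*X>0);print(s,k.sum(),np.c_[X[k],Y[k],Z[k]].min(0),np.c_[X[k],Y[k],Z[k]].max(0)) if k.any() else 0
s=arm.get_state();print(tork(s["eef_pos"]),s["contact_force"])
plan([(rk(-.002,.0722,.1065),down(YG),8)])
E
```

```text
-1 202 [-77.6444  55.3593 210.882 ] [-51.2381  98.4143 236.8242]
1 161 [ 46.9126  61.9264 202.9266] [ 73.9969  99.129  236.1308]
[-0.0016  0.0719  0.1998] [ 0.7055  0.0661 -6.6113]
t 30.5 p [ 0.5154 -0.0339  0.1998] rk [-0.0016  0.0719  0.1998]
seg step mm 11.664298980712605 rot deg 0.058008988128297856
[0.0, 0.0, 0.012] [0.0, -0.0, 0.001]
[0.0, 0.0, 0.012] [0.0, -0.0, 0.001]
[0.0, 0.0, 0.012] [0.0, -0.0, 0.001]
[0.0, 0.0, 0.012] [0.0, -0.0, 0.001]
[0.0, 0.0, 0.012] [0.0, -0.0, 0.001]
[0.0, 0.0, 0.012] [0.0, -0.0, 0.001]
[0.0, 0.0, 0.012] [0.0, -0.0, 0.001]
[0.0, 0.0, 0.012] [0.0, -0.0, 0.001]
```

View pics/side4.png

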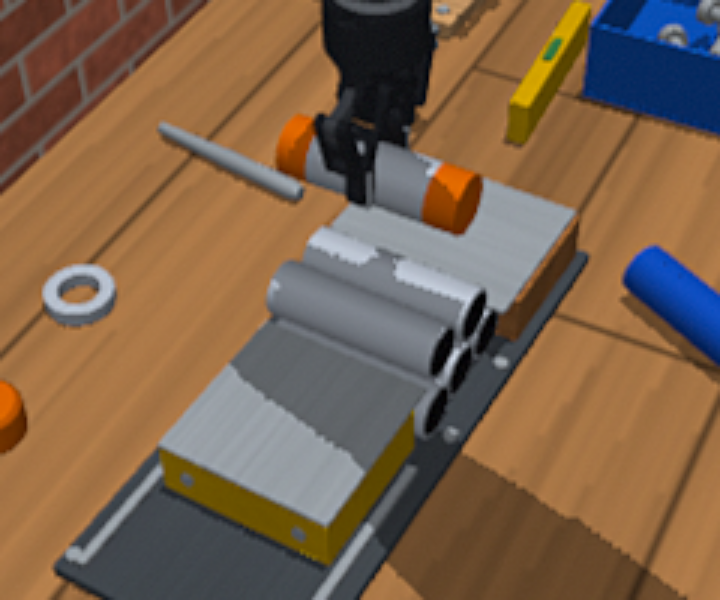

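Picture 6: the capped tube is held level and parallel above the 3+2 stack, and tubes 1 and 2 are seated side by side. Lowering it now.

Call:
{"method": "carry_out", "body": {"motion": [{"offset": [0,0,0.025],"rot": [0,0,0],"claw": 30},{"offset": [0,0,0.025],"rot": [0,0,0],"claw": 30},{"offset": [0,0,0.018],"rot": [0,0,0],"claw": 30},{"offset": [0,0,0.01],"rot": [0,0,0],"claw": 30},{"offset": [0,0,0.006],"rot": [0,0,0],"claw": 30},{"offset": [0,0,0.003],"rot": [0,0,0],"claw": 30},{"offset": [0,0,0.001],"rot": [0,0,0],"claw": 30},{"offset": [0,0,0],"rot": [0,0,0],"claw": 30}]}}

```text
clock: 31.3
eef_pos: [0.5158, -0.035, 0.1126]
eef_rot: [[-0.999, 0.039, 0.001], [0.039, 0.999, -0.0], [-0.001, -0.0, -1.0]]
contact_force: [0.2, -0.1, -5.6]
finger_gap: 0.536
```

Call:
{"method": "carry_out", "body": {"motion": [{"offset": [0,0,0.001],"rot": [0,0,0],"claw": 30},{"offset": [0,0,0.0005],"rot": [0,0,0],"claw": 30},{"offset": [0,0,0.0005],"rot": [0,0,0],"claw": 30},{"offset": [0,0,0.0005],"rot": [0,0,0],"claw": 30},{"offset": [0,0,0],"rot": [0,0,0],"claw": 30},{"offset": [0,0,0],"rot": [0,0,0],"claw": 30},{"offset": [0,0,0],"rot": [0,0,0],"claw": 30},{"offset": [0,0,0],"rot": [0,0,0],"claw": 30}]}}

```text
clock: 32.1
eef_pos: [0.5153, -0.0349, 0.1094]
eef_rot: [[-0.999, 0.039, 0.0], [0.039, 0.999, -0.0], [-0.0, -0.0, -1.0]]
contact_force: [0.6, 0.7, -6.2]
finger_gap: 0.536
```

Call:
{"method": "carry_out", "body": {"motion": [{"offset": [0,0.001,0.001],"rot": [0,0,0.005],"claw": 30},{"offset": [0,0,0.0005],"rot": [0,0,0],"claw": 30},{"offset": [0,0,0.0005],"rot": [0,0,0],"claw": 30},{"offset": [0,0,0.0005],"rot": [0,0,0],"claw": 30},{"offset": [0,0,0],"rot": [0,0,0],"claw": 30},{"offset": [0,0,0],"rot": [0,0,0],"claw": 30},{"offset": [0,0,0],"rot": [0,0,0],"claw": 30},{"offset": [0,0,0],"rot": [0,0,0],"claw": 30}]}}

```text
clock: 32.9
eef_pos: [0.5155, -0.0339, 0.1071]
eef_rot: [[-0.999, 0.044, 0.0], [0.044, 0.999, -0.0], [-0.0, -0.0, -1.0]]
contact_force: [-1.5, 2.0, -0.9]
finger_gap: 0.537
```

```bash
python3 - <<'E'
from h import *
s=arm.get_state();print(tork(s["eef_pos"]),s["contact_force"],s["eef_rot"])
E
```

```text
[-0.0015  0.0719  0.1071] [-1.4978  2.0268 -0.8843] [[-0.999   0.0438  0.0003]
 [ 0.0438  0.999  -0.0001]
 [-0.0003 -0.0001 -1.    ]]
```

Call:
{"method": "carry_out", "body": {"motion": [{"offset": [0,0.0005,0.0003],"rot": [0,0,0],"claw": 30},{"offset": [0,0,0.0003],"rot": [0,0,0],"claw": 30},{"offset": [0,0,0],"rot": [0,0,0],"claw": 30},{"offset": [0,0,0],"rot": [0,0,0],"claw": 30},{"offset": [0,0,0],"rot": [0,0,0],"claw": 30},{"offset": [0,0,0],"rot": [0,0,0],"claw": 30},{"offset": [0,0,0],"rot": [0,0,0],"claw": 30},{"offset": [0,0,0],"rot": [0,0,0],"claw": 30}]}}

```text
clock: 33.7
eef_pos: [0.5156, -0.0336, 0.1069]
eef_rot: [[-0.999, 0.044, 0.001], [0.044, 0.999, -0.001], [-0.001, -0.001, -1.0]]
contact_force: [-3.5, 1.6, 5.7]
finger_gap: 0.541
```

Call:
{"method": "carry_out", "body": {"motion": [{"offset": [0,0,-0.0003],"rot": [0,0,0],"claw": 30},{"offset": [0,0,0],"rot": [0,0,0],"claw": 50},{"offset": [0,0,0],"rot": [0,0,0],"claw": 56},{"offset": [0,0,0],"rot": [0,0,0],"claw": 60},{"offset": [0,0,0],"rot": [0,0,0],"claw": 65},{"offset": [0,0,0],"rot": [0,0,0],"claw": 72},{"offset": [0,0,0],"rot": [0,0,0],"claw": 80},{"offset": [0,0,0],"rot": [0,0,0],"claw": 88}]}}

```text
clock: 34.5
eef_pos: [0.5154, -0.0334, 0.1065]
eef_rot: [[-0.999, 0.044, 0.0], [0.044, 0.999, -0.0], [-0.0, -0.0, -1.0]]
contact_force: [0.2, -0.1, 0.5]
finger_gap: 0.878
```

Call:
{"method": "carry_out", "body": {"motion": [{"offset": [0,0,0],"rot": [0,0,0],"claw": 95},{"offset": [0,0,0],"rot": [0,0,0],"claw": 95},{"offset": [0,0,-0.003],"rot": [0,0,0],"claw": 95},{"offset": [0,0,-0.01],"rot": [0,0,0],"claw": 95},{"offset": [0,0,-0.02],"rot": [0,0,0],"claw": 95},{"offset": [0,0,-0.03],"rot": [0,0,0],"claw": 95},{"offset": [0,0,-0.04],"rot": [0,0,0],"claw": 95},{"offset": [0,0,-0.04],"rot": [0,0,0],"claw": 95}]}}

```text
clock: 35.3
eef_pos: [0.5151, -0.0333, 0.2517]
eef_rot: [[-0.999, 0.044, 0.0], [0.044, 0.999, -0.0], [-0.0, -0.0, -1.0]]
contact_force: [1.9, -0.5, 0.2]
finger_gap: 0.948
```

Call:
{"method": "carry_out", "body": {"motion": [{"offset": [0,-0.04,-0.01],"rot": [0,0,0],"claw": 95},{"offset": [0,-0.04,0],"rot": [0,0,0],"claw": 95},{"offset": [0,-0.045,0],"rot": [0,0,0],"claw": 95},{"offset": [0,-0.045,0],"rot": [0,0,0],"claw": 95},{"offset": [0,-0.04,0],"rot": [0,0,0],"claw": 95},{"offset": [0,-0.03,0],"rot": [0,0,0],"claw": 95},{"offset": [0,0,0],"rot": [0,0,0],"claw": 95},{"offset": [0,0,0],"rot": [0,0,0],"claw": 95}]}}

```text
clock: 36.1
eef_pos: [0.5047, -0.2734, 0.26]
eef_rot: [[-0.999, 0.045, 0.0], [0.045, 0.999, 0.0], [-0.0, 0.0, -1.0]]
contact_force: [0.1, 0.8, 0.7]
finger_gap: 0.953
```

```bash
python3 - <<'E'
from h import *
S=scan();e=meas(S)
e("cap",40,105,126,160);e("t1",28,47,80,103);e("t2",97,130,80,103);prof(*S,16,136,4,(-60,60))
p,d=arm.grab_frame("side");cv2.imwrite("pics/side5.png",cv2.resize(p[110:310,200:440],None,fx=3,fy=3))
p,d=arm.grab_frame("top");cv2.imwrite("pics/top5.png",p)
E
```

```text
cap X [-75.3  72.5] mid -1.4 Y by x [np.float64(71.9), np.float64(72.4), np.float64(72.8), np.float64(72.4), np.float64(72.3)] zmax 145.6 n 1055
t1 X [-74.9  72.3] mid -1.3 Y by x [np.float64(36.9), np.float64(38.0), np.float64(37.5), np.float64(36.8), np.float64(37.5)] zmax 102.6 n 379
t2 X [-71.7  76.3] mid 2.3 Y by x [np.float64(108.5), np.float64(108.4), np.float64(108.8), np.float64(108.7), np.float64(109.3)] zmax 102.3 n 446
16 64.0; 20 63.0; 24 62.0; 28 89.0; 32 94.0; 36 98.0; 40 100.0; 44 101.0; 48 105.0; 52 132.0; 56 136.0; 60 139.0; 64 141.0; 68 142.0; 72 143.0; 76 143.0; 80 141.0; 84 140.0; 88 137.0; 92 133.0; 96 125.0; 100 100.0; 104 100.0; 108 98.0; 112 94.0; 116 91.0; 120 84.0; 124 61.0; 128 64.0; 132 63.0;
```

View pics/side5.png

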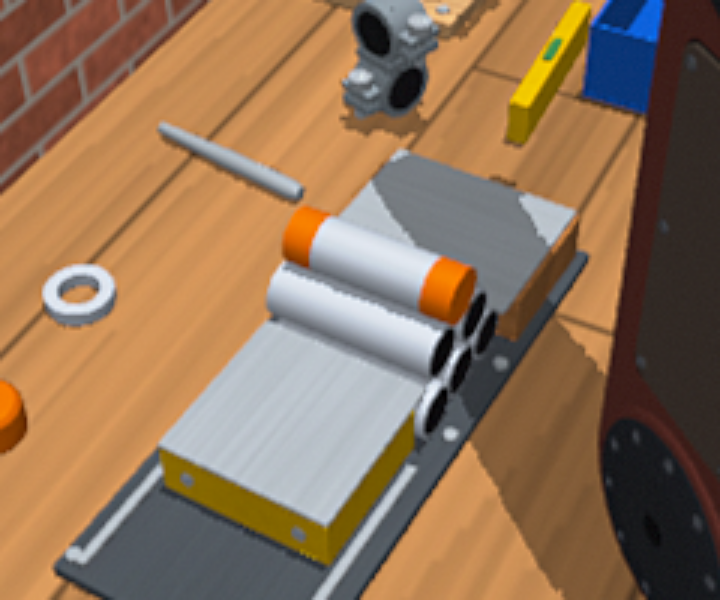

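View pics/top5.png

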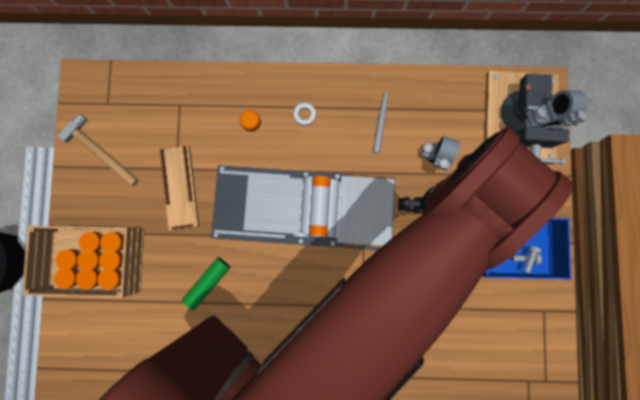

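Pictures 7 and 8: the pyramid stands on its own. The capped tube is at y ≈ 72 mm, top 143 mm, parallel to the row (caps at (320,183) and (318,230) in the top view). The arm is clear and the visible bystanders are where they were. Handing in.

```bash
python3 -c "
from bench import arm
print(arm.finish_job())"
```

```text
the job is handed in; nothing more can be done
None
```

The pyramid of three, two and one is standing by itself, and I handed the job in at about 36 s of the 72 s allowed.

- **Chock:** I pushed it home slowly, ending at about 39 N. The last 15 N moved it only 0.2 mm, and the row axes measured 48 mm apart.
- **Plain tubes:** I rolled tube_2 and then tube_1 over the lips at about 20 mm/s, slowing to 10 mm/s at the edge. They settled at y ≈ 96 mm and 48 mm, tops at about 101 mm.
- **Capped tube:** I tipped it over in its trough, gripped it there and lowered it into the gap until the stack carried its weight. I then opened the gripper in steps and withdrew.

**Last checks:**
- **Capped tube:** it measured y ≈ 72.4 mm with its top at 143 mm, against 72 and 143 wanted, and it is parallel to the row.
- **Alignment along the tubes:** midpoints in rack x are about -1 mm (capped), -1 mm (tube_1), +2 mm (tube_2) and -3 to -6 mm (bottom row). The bottom row lay that way at the start and I did not change it.
- **Rack origin:** my first estimate was 1.5 mm off in y. I corrected it from the packed row, so the y values depend on that correction.
- **Bystanders:** the ones visible in the last two pictures had not moved. The arm hid the spirit level in the last top view, but it shows in place in the side view. The arm hid the blue look-alike tube in both final views; it was in place just before the placing.

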